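# Scoop bar offcuts out of the tray into the scrap bin

## Robot

A 6-joint arm with a two-finger parallel gripper is mounted at the origin on a cart in front of the work surface, level with it; the furniture and walls round the work are solid. World frame = base frame: x ahead of the robot, y to its left, z up, the work surface at z = 0. Lengths are in m, angles in rad, forces in N, time in s.
With the tool pointing down it reaches from about 0.375 to 0.975 m from the base axis. Payload 3.8 kg.
Tool frame: the origin (TCP) lies on the centre line of the jaws, within the pads' length; the fingertips stand 14 mm ahead of it and the grasp point (between the pads) lies 5 mm behind it (tips_ahead is the distance from the TCP to the fingertips, in m); z points along the fingers, y is the line along which they close (so a half turn about z gives the same grasp; the last joint's range is limited). The gripper opens to 88 mm and grips with 3 to 60 N. Pads are 18 mm wide; open, the fingers measure 123 mm over their backs; the gripper's body (75 mm by 187 mm) begins 45 mm behind the grasp point.
Start: joints at [1.16, 0.264, 1.604, -0, 1.274, -0.037], TCP at [0.246, 0.628, 0.253] pointing down, gripper open.
Joint ranges: [-2.63, 2.63], [-0.94, 2.18], [0.31, 2.57], [-1.31, 4.45], [0, 2.66], [-2.55, 2.55]. Speed limits (rad/s): [2.57, 2.57, 3.14, 3.14, 3.14, 3.14].

## Interface

Orientations are given as a rotation vector (axis times angle).
In Python, from workcell import * gives the robot as it stands. The module is installed in compiled form; this text tells all that it offers.
- The arm moves only by the shell command python3 -m inch 'ROWS' [OPENING]. ROWS is JSON, a list of rows, each an object with "slide": the shift along the tool's x, y, z scaled (see below), a list of three; "rotation": the turn, a rotation vector about the tool's x, y, z scaled (see below), a list of three. In form: [{"slide": [x, y, z], "rotation": [ax, ay, az]}, ...]. A call has 1 to 12 rows; each row shifts and turns the commanded pose from where the row before left it, along the tool's axes as they then stand; what a row does not reach is not made up. The controller multiplies each number of a shift by 0.025 m and each number of a turn by 180 degrees. A row lasts 1/10 s, in which the tool goes at most 50 mm and 8.59 degrees, less where a joint would pass 70% of its speed; a pose out of reach is approached as far as the arm can. A call with a number of a shift or a turn outside -1 to 1 is refused whole. A call with a gripper value outside its range is refused whole. OPENING is the opening, from -1 (shut) to 1 (fully open), set as the call begins (- or left out, the last holds). The fingers move at their own pace and stop on an object; the grip force is fixed at half the most. Time passes only in rows, so rows that do not move let the fingers close. It gives the time, the measured TCP pose, the force, the opening and the grip force at its end, in the units of the state.
- get_obs(): the state, without advancing time (a new reading comes with each control period).
- capture(name): name is "scene" or "top"; returns a dict with "color" (420x560x3 uint8, red, green, blue), "depth" (420x560 float32, m along the optical axis (not along the pixel's ray), 0 where there is no reading), "fov_y" (degrees; the focal length in pixels is half the picture's height over the tangent of half this angle, whatever the lens; pixels are square), "cx", "cy" (the principal point, pixels), "origin" and "orientation" of the camera in the world. Camera axes: x right, y down, z forward; pixel columns grow to the right and rows downward; lengths in m; the calibration is good to about 2 mm. A picture is of the moment at which its call begins.
- close_job(): hands the job in; it is judged then, once.
The state is a dict: "t": time; "q": joint angles; "qvel": joint speeds; "tau": joint torques, N m; "tool_pos": TCP position; "tool_rot": TCP orientation; "wrist_force": force on the tool from outside, world axes, zero at the start; "moment": the same for the moment, N m; "opening": finger opening in m; "grasp_force": force on a finger pad.
Only numpy, scipy, OpenCV 4.12 (cv2) and the standard library are available. Lean on these libraries where they do the work, as an engineer would, in place of code of your own. Each camera call takes 0.05 s, during which the arm holds its last target. There are 200 camera calls.

## Task

Take the scoop by its handle, scoop the three round-bar offcuts out of the open-fronted tray and tip them all into the yellow scrap bin; use as many loads as you need, but move them only with the scoop, never with the fingers. Then stand the scoop flat on the bench again, clear of the tray and bin, and let go of it. Do not disturb the bottle, the tin or the tape measure.

Things in the scene. Friction and masses are not known exactly. Their poses are not given: they have to be found in the camera images.
- scoop_grip (a point): Middle of the grip of a loose scoop (180 g, orange handle) standing flat on the bench; 102 mm above its underside, 133 mm behind its lip. Scoop axes: x to the mouth, y across, z up. The handle leans back, away from the mouth, 22 degrees from vertical; straight bar 24 mm thick across y, 32 mm wide, reaching 32 mm up and 48 mm down along it from here; does not turn in a firm grip
- scoop_lip (a point): Middle of the scoop's front lower edge, on the underside; axes as for scoop_grip. The aluminium pan behind it is flat, 100 mm long and 100 mm wide outside (94 mm inside), floor 2 mm thick; back wall and rear half of the sides 48 mm high; the sides slope down to the lip
- tray: Blue steel tray fixed to the bench, front roughly to the robot, 180 mm long (x) by 126 mm wide (y). Origin under its centre, x from the open front (no wall there) to the ramp. Side walls 56 mm high, 118 mm apart inside. Flat floor, 6 mm above the bench, from the front edge (x = -90 mm) to the ramp's foot (x = 38 mm)
- ramp_foot (a point): Middle of the line where the tray's flat floor meets the ramp, at floor height; 128 mm from the open front edge; axes as for the tray. From here the ramp rises away at 50 degrees over 48 mm to the end wall, 80 mm high
- offcut_0_center (a point): Offcut (silvery aluminium) of a solid round bar, 26 mm in diameter and 64 mm long, about 90 g; lies on its side in the tray, roughly across it (it stays put on the level and rolls on slopes over about 10 degrees). This point is its centre; its y axis is the bar's axis
- offcut_1_center (a point): Offcut (yellow brass) of a solid round bar, 26 mm in diameter and 64 mm long, about 90 g; lies on its side in the tray, roughly across it (it stays put on the level and rolls on slopes over about 10 degrees). This point is its centre; its y axis is the bar's axis
- offcut_2_center (a point): Offcut (reddish copper) of a solid round bar, 26 mm in diameter and 64 mm long, about 90 g; lies on its side in the tray, roughly across it (it stays put on the level and rolls on slopes over about 10 degrees). This point is its centre; its y axis is the bar's axis
- bin: Yellow open scrap bin, fixed to the bench, 150 x 150 mm outside, 60 mm high, walls 4 mm. Origin under its centre, x and y along its sides, z up
- brown_bottle: Bystander: brown glass bottle, 60 mm across, 223 mm high, upright; origin under its centre
- gel_tin: Bystander: tin with a red lid, 71 mm across, 70 mm high, upright; origin under its centre
- tape_measure: Bystander: grey tape measure, 35 x 80 x 64 mm high; origin under its centre
Things that resemble listed ones, but are neither listed nor needed, are in the scene too. Of the things shaped like the part that bears offcut_1_center, the brass one is meant. Of the things that look like the part that bears offcut_2_center, the larger one is meant.

How it is judged:
On the way:
1. at least one offcut lies in the scoop's pan with the lip raised at least 80 mm above the bench (height (world z) of scoop_lip above 0.08 m and ((x of offcut_0_center in the frame of scoop_lip between -0.1 and 0 m and y of offcut_0_center in the frame of scoop_lip between -0.05 and 0.05 m and z of offcut_0_center in the frame of scoop_lip between 0 and 0.06 m) or (x of offcut_1_center in the frame of scoop_lip between -0.1 and 0 m and y of offcut_1_center in the frame of scoop_lip between -0.05 and 0.05 m and z of offcut_1_center in the frame of scoop_lip between 0 and 0.06 m) or (x of offcut_2_center in the frame of scoop_lip between -0.1 and 0 m and y of offcut_2_center in the frame of scoop_lip between -0.05 and 0.05 m and z of offcut_2_center in the frame of scoop_lip between 0 and 0.06 m))), for 0.2 s.
At the end, for the whole second after the job is handed in: All three offcuts lie in the bin (centres inside its walls and below its 60 mm rim); the scoop stands flat on the bench itself, not in the tray or bin (tilt under 0.1 rad, lip within 4 mm of the bench), and is released (x of offcut_0_center in the frame of bin between -0.075 and 0.075 m and y of offcut_0_center in the frame of bin between -0.075 and 0.075 m and z of offcut_0_center in the frame of bin between 0 and 0.06 m and x of offcut_1_center in the frame of bin between -0.075 and 0.075 m and y of offcut_1_center in the frame of bin between -0.075 and 0.075 m and z of offcut_1_center in the frame of bin between 0 and 0.06 m and x of offcut_2_center in the frame of bin between -0.075 and 0.075 m and y of offcut_2_center in the frame of bin between -0.075 and 0.075 m and z of offcut_2_center in the frame of bin between 0 and 0.06 m and angle between scoop_lip's own z axis and vertical below 0.1 rad and height (world z) of scoop_lip between -0.01 and 0.004 m and height (world z) of scoop_grip below 0.11 m); the robot touches nothing.
It fails at once if the fingers touch an offcut (over 1 N) (contact force between the fingers and offcut_0 above 1 N or contact force between the fingers and offcut_1 above 1 N or contact force between the fingers and offcut_2 above 1 N).
It fails at once if the bottle, the tin or the tape measure is moved more than 30 mm or tipped over (distance of any of brown_bottle, gel_tin, tape_measure from where it was at the start of the episode above 0.03 m or angle between any of brown_bottle, gel_tin, tape_measure's own z axis and vertical above 0.3 rad).
It also fails if it takes over 69 s, if anything falls off the work surface, if the arm or the gripper's body presses on something with over 40 N, if the wrist force passes 120 N, or if a joint passes its speed limit or range.

## Working session

There is one attempt and no reset: what is moved stays moved. The work goes in short steps, Python scripts to look and compute and a shell command to move; the robot and the scene stay as the last step left them, time stands still between calls to the robot, and variables do not carry over. Pictures are saved under pics/ and viewed, at most 10 in all, crops included, and the job is handed in when it is done.

```bash
mkdir -p pics; cat > h.py <<'E'
import numpy as np,cv2
from workcell import *
from scipy.spatial.transform import Rotation as R
def cam(n,save=None):
    c=capture(n)
    if save: cv2.imwrite('pics/'+save,c['color'][:,:,::-1])
    return c
def cloud(c):
    f=210/np.tan(np.radians(c['fov_y'])/2)
    v,u=np.mgrid[:420,:560]; d=c['depth']
    o=np.array(c['orientation'])
    M=o if o.shape==(3,3) else (R.from_rotvec(o).as_matrix() if o.shape==(3,) else R.from_quat(o).as_matrix())
    p=np.stack([(u-c['cx'])/f*d,(v-c['cy'])/f*d,d],-1)
    return p@M.T+np.array(c['origin'])
E
python3 - <<'E'
from h import *
for n in('scene','top'):
    c=cam(n,n+'0.png'); print(n,c['fov_y'],c['cx'],c['cy'],c['origin'],c['orientation'])
    P=cloud(c); np.save(n+'.npy',P); print(P[300,280],(c['depth']==0).mean())
print(get_obs())
E
```

```text
scene 46.451847487085004 266.95832341862786 205.1313764023142 [-0.2229329  -0.38367426  0.5605729 ] [-1.82431257  0.96606374 -0.58993671]
[0.40975973 0.0372745  0.00158122] 0.003928571428571429
top 51.48845657928854 285.0266812760714 208.25229964887652 [0.39100639 0.16827792 1.02416305] [-2.13875243  2.08767045 -0.19855459]
[0.37992681 0.18710111 0.00377993] 0.003698979591836735
{'t': 0.1, 'q': array([ 1.16009334e+00,  2.64654818e-01,  1.60522960e+00, -1.47604264e-05,
        1.27372220e+00, -3.68934098e-02]), 'qvel': array([ 0.00084687, -0.00340262, -0.00368978,  0.00112201,  0.0019755 ,
       -0.00155133]), 'tau': array([ 1.17433487e-03, -5.03617215e+01, -3.58070827e+01,  7.30007607e-02,
        2.34220410e-02, -4.57100657e-05]), 'tool_pos': array([0.24624061, 0.62781779, 0.25153222]), 'tool_rot': array([-0.58367851, -3.08645306,  0.00308912]), 'wrist_force': array([-1.1893458 ,  1.05984797,  0.31435183]), 'moment': array([-0.0023155 , -0.01093578, -0.03423652]), 'grasp_force': 0.0, 'opening': 0.08781821186405075}
```

View pics/top0.png

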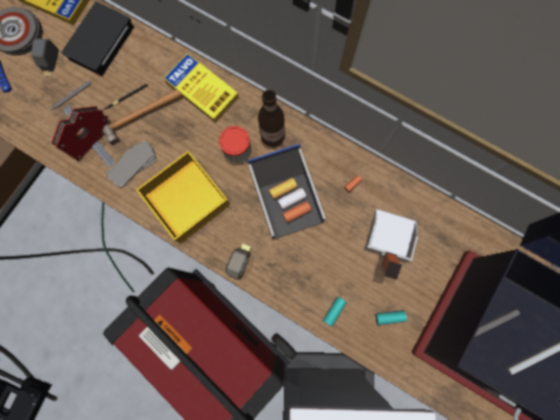

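View pics/scene0.png

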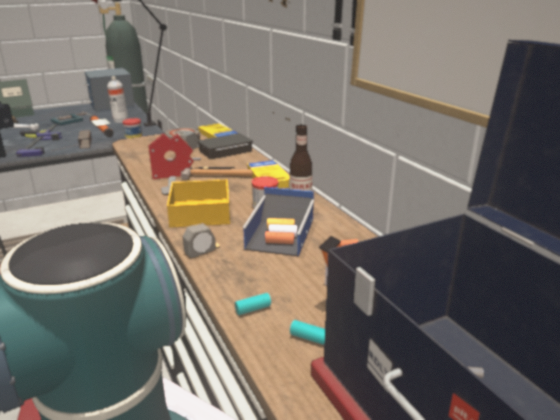

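The top view shows the scoop (pan at 393,235, handle at 391,265), the tray (286,190) with yellow, silver and copper bars at (284,187), (291,199) and (297,211). The bin is at (183,197), the tin at (235,140), the bottle at (270,125) and the tape at (237,262). The small copper piece at (353,183) is a decoy. The scene view shows the same layout from the side, with the toolbox hiding the scoop.

```bash
python3 - <<'E'
from h import *
np.set_printoptions(precision=4,suppress=True)
P=np.load('top.npy'); img=cv2.imread('pics/top0.png'); hsv=cv2.cvtColor(img,cv2.COLOR_BGR2HSV)
for n,(u,v) in dict(brass=(284,187),silver=(291,199),copper=(297,211),bin=(183,197),tin=(235,140),bottle=(269,98),tape=(237,262),pan=(393,235),handle=(391,258),handle2=(392,270),decoy=(353,183),box=(450,300),wall=(350,60),teal=(392,318),teal2=(335,312),floor=(300,228),tb=(285,350)).items(): print(n,P[v,u],hsv[v,u])
def reg(u0,u1,v0,v1,zlo,zhi):
    m=np.zeros(P.shape[:2],bool); m[v0:v1,u0:u1]=1
    return P[m&(P[...,2]>zlo)&(P[...,2]<zhi)]
def rect(q,n):
    r=cv2.minAreaRect((q[:,:2]*1000).astype(np.float32)); print(n,r,len(q)); print(cv2.boxPoints(r))
rect(reg(125,235,145,245,.045,.07),'bin rim')
rect(reg(240,335,140,245,.045,.06),'tray walls')
rect(reg(355,425,205,280,.035,.053),'scoop walls')
rect(reg(355,425,205,285,.07,.16),'scoop handle'); q=reg(355,425,205,285,.06,.16); print(q.mean(0),q[:,2].max())
for zl in (.06,.08,.1,.12): q=reg(355,425,205,285,zl,zl+.02); print(zl,q.mean(0),len(q))
for n,(u0,u1,v0,v1) in dict(brass=(268,300,178,197),silver=(275,307,189,209),copper=(280,314,201,222)).items():
    q=reg(u0,u1,v0,v1,.0,.04); q=q[q[:,2]>.022]; rect(q,n)
E
```

```text
brass [0.6404 0.1843 0.0298] [ 25 137 216]
silver [0.6122 0.1672 0.0285] [116   9 229]
copper [0.5838 0.1526 0.0291] [ 10 147 213]
bin [0.6159 0.4263 0.0067] [ 25 177 223]
tin [0.7397 0.2997 0.0691] [  2 170 210]
bottle [0.787  0.2172 0.1922] [ 14 107  31]
tape [0.46   0.2828 0.0626] [ 19  28 146]
pan [ 0.5369 -0.0759 -0.    ] [108  11 231]
handle [ 0.473  -0.0451  0.107 ] [  9 174 139]
handle2 [ 0.4467 -0.0415  0.1289] [ 9 37 48]
decoy [0.6571 0.0204 0.0174] [  9 150 208]
box [ 0.3897 -0.1911  0.0327] [  1 116  90]
wall [0.7674 0.0771 0.3783] [18 94 60]
teal [ 0.3472 -0.0634  0.0246] [ 88 158 186]
teal2 [0.357  0.0633 0.0256] [ 89 156 189]
floor [0.5477 0.1443 0.0048] [10  8 92]
tb [ 0.1797  0.1764 -0.7648] [150   5  56]
bin rim ((639.4237060546875, 383.16314697265625), (151.73582458496094, 238.89102172851562), 40.02170181274414) 829
[[504.5112 425.8457]
 [658.1367 242.9027]
 [774.3362 340.4806]
 [620.7107 523.4236]]
tray walls ((643.8275756835938, 186.1703643798828), (225.45372009277344, 137.3768310546875), 23.4760799407959) 773
[[513.0684 204.2666]
 [567.7947  78.261 ]
 [774.5868 
[... 515 characters left out ...]
.0709] 49
0.08 [ 0.4715 -0.0451  0.0904] 48
0.1 [ 0.4645 -0.0425  0.1104] 52
0.12 [ 0.4473 -0.0438  0.1305] 224
brass ((640.27001953125, 185.36578369140625), (45.640541076660156, 72.63188171386719), 3.3253865242004395) 311
[[615.3816 220.2969]
 [619.5947 147.7873]
 [665.1584 150.4347]
 [660.9453 222.9443]]
silver ((613.891357421875, 168.50596618652344), (47.76099395751953, 73.28739929199219), 0.3833877146244049) 409
[[589.7662 204.9891]
 [590.2566 131.7033]
 [638.0165 132.0229]
 [637.5261 205.3086]]
copper ((594.93115234375, 158.51063537597656), (51.21485137939453, 63.93143081665039), 27.337526321411133) 354
[[557.504  175.1466]
 [586.8633 118.3552]
 [632.3583 141.8747]
 [602.999  198.666 ]]
```

```bash
python3 - <<'E'
import cv2
a=cv2.imread('pics/top0.png'); b=cv2.resize(a[180:300,330:450],None,fx=5,fy=5,interpolation=cv2.INTER_CUBIC); cv2.imwrite('pics/scoopcrop.png',b)
E
```

```text
(no output)
```

View pics/scoopcrop.png

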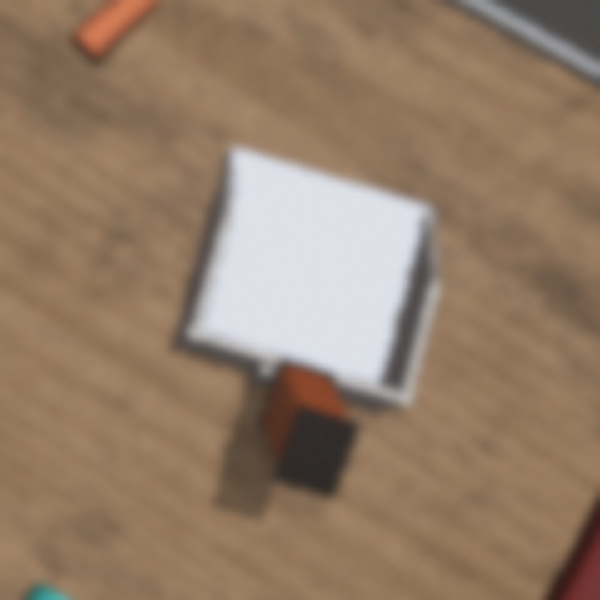

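The crop shows the scoop's mouth pointing up the picture, with lip corners at about (233,147) and (432,208) in the crop. The handle cap is centred near (315,448).

```bash
cat >> h.py <<'E'
def ray(c,u,v,z):
    f=210/np.tan(np.radians(c['fov_y'])/2)
    M=R.from_rotvec(c['orientation']).as_matrix(); o=np.array(c['origin'])
    d=M@np.array([(u-c['cx'])/f,(v-c['cy'])/f,1]); return o+d*(z-o[2])/d[2]
E
python3 - <<'E'
from h import *
np.set_printoptions(precision=4,suppress=True)
c=cam('top'); P=cloud(c); rgb=c['color'][:,:,::-1].copy(); hsv=cv2.cvtColor(rgb,cv2.COLOR_BGR2HSV).astype(int)
A=ray(c,330+233/5,180+147/5,.002);B=ray(c,330+432/5,180+208/5,.002); L=(A+B)/2
m=np.zeros((420,560),bool); m[240:290,370:410]=1
q=P[m&(P[...,2]>.127)&(P[...,2]<.145)]; cap=cv2.minAreaRect((q[:,:2]*1000).astype(np.float32))
ys,xs=np.nonzero(m&(hsv[...,2]<70)&(P[...,2]>.12)); capr=ray(c,xs.mean(),ys.mean(),.138)
print('lip',A,B,L,np.linalg.norm(A-B),'cap',cap,q[:,2].mean(),capr)
d=L-capr; print('len',np.hypot(*d[:2]),'head cap-lip',np.degrees(np.arctan2(d[1],d[0])),'from lip edge',np.degrees(np.arctan2(*(A-B)[[1,0]]))-90)
# bin: yellow mask rect of rim
def rmask(u0,u1,v0,v1): 
    k=np.zeros((420,560),bool); k[v0:v1,u0:u1]=1; return k
k=rmask(130,235,145,245)&(hsv[...,0]>20)&(hsv[...,0]<32)&(hsv[...,1]>130)
q=P[k&(P[...,2]>.05)&(P[...,2]<.067)]
r=cv2.minAreaRect((q[:,:2]*1000).astype(np.float32)); print('bin',r)
# tray
k=rmask(240,330,140,245); q=P[k&(P[...,2]>.05)&(P[...,2]<.062)]
near=q[(q[:,0]<.70)]
print('tray wall pts',len(near)); 
lab=near[:,1]-np.tan(np.radians(23))*(near[:,0]-.62)
h=np.histogram(lab,bins=20); print(h)
# bars
for n,(lo,hi,s0,s1,v0) in dict(brass=(18,32,80,255,120),silver=(0,180,0,45,170),copper=(3,16,90,255,120)).items():
    k=rmask(262,318,172,225)&(hsv[...,0]>=lo)&(hsv[...,0]<=hi)&(hsv[...,1]>=s0)&(hsv[...,1]<=s1)&(hsv[...,2]>v0)
    cs,_=cv2.findContours(k.astype(np.uint8),0,2); cc=max(cs,key=cv2.contourArea); r=cv2.minAreaRect(cc)
    b=np.array([ray(c,*p,.025)[:2] for p in cv2.boxPoints(r)]); ctr=ray(c,*r[0],.025)
    e=b[1]-b[0]; e2=b[2]-b[1]; w=e if e@e>e2@e2 else e2
    print(n,r,ctr,'axis',np.degrees(np.arctan2(w[1],w[0]))%180)
cv2.imwrite('pics/traycrop.png',cv2.resize(rgb[140:245,230:335],None,fx=5.6,fy=5.6,interpolation=cv2.INTER_CUBIC))
E
```

```text
lip [ 0.5974 -0.0378  0.002 ] [ 0.57   -0.1316  0.002 ] [ 0.5837 -0.0847  0.002 ] 0.09771888729899089 cap ((447.01373291015625, -44.532169342041016), (25.281818389892578, 32.663936614990234), 74.02155303955078) 0.13261293600598154 [ 0.4464 -0.0402  0.138 ]
len 0.1443555167520196 head cap-lip -17.95381437129673 from lip edge -16.237640659740947
bin ((610.40576171875, 417.0544128417969), (151.02261352539062, 149.89939880371094), 40.287357330322266)
tray wall pts 487
(array([ 81,  82,   0,   0,   0,   0,   0,   1,   4,   4,   8,  14,  16,
        17,  17,  15,  17,  17, 102,  92]), array([0.1036, 0.1109, 0.1182, 0.1255, 0.1328, 0.1401, 0.1475, 0.1548,
       0.1621, 0.1694, 0.1767, 0.184 , 0.1913, 0.1986, 0.2059, 0.2132,
       0.2206, 0.2279, 0.2352, 0.2425, 0.2498]))
brass ((282.9000549316406, 187.3000030517578), (10.28591251373291, 28.174455642700195), 63.43495178222656) [0.6408 0.1869 0.025 ] axis 118.65158471697077
silver ((291.70001220703125, 197.40000915527344), (8.497057914733887, 26.832813262939453), 63.43495178222656) [0.6168 0.1656 0.025 ] axis 118.49666617600474
copper ((296.7000427246094, 210.9000244140625), (10.28591251373291, 28.174455642700195), 63.43495178222656) [0.5848 0.1532 0.025 ] axis 118.34844001173971
```

View pics/traycrop.png

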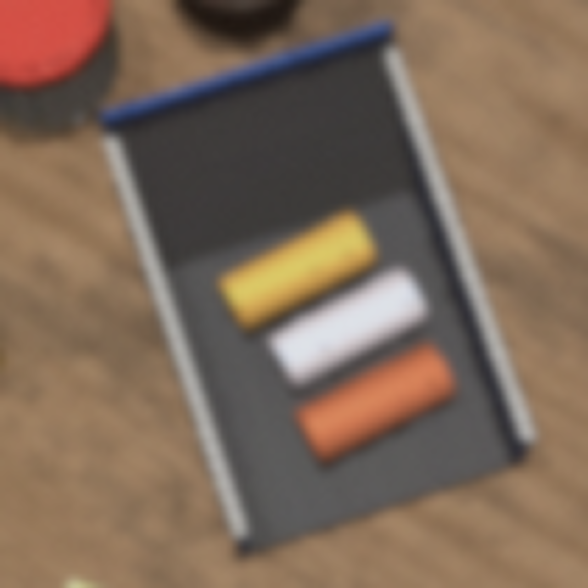

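The tray crop shows the walls running from (110,120) to (242,545) on the left and (395,45) to (525,450) on the right. The front edge is at the bottom, and the ramp foot line runs from about (175,265) to (410,190).

```bash
cat >> h.py <<'E'
def scoop_tool(lip,yaw,pitch=0,off=0.0):
    """tool pose for scoop lip pos, heading deg, pitch deg (+ nose up). tool y=scoop y"""
    S=R.from_euler('ZYX',[yaw,-pitch,0],degrees=True)
    g=np.array(lip)+S.apply([-.133,0,.102])
    s,k=np.sin(np.radians(22)),np.cos(np.radians(22))
    T=S*R.from_matrix(np.array([[-k,0,s],[0,1,0],[-s,0,-k]]))
    return g+T.apply([0,0,.005+off]),T
def plan(*tg,start=None):
    """turn first then slide, from the measured pose"""
    if start is None:
        o=get_obs(); p,T=np.array(o['tool_pos']),R.from_rotvec(o['tool_rot'])
    else: p,T=start
    for q,U in tg:
        rv=(T.inv()*U).as_rotvec(degrees=True); d=U.inv().apply(q-p)
        print('turn total units',np.round(rv/180,4),'rows>=%.1f'%(np.linalg.norm(rv)/8.5),'| slide units',np.round(d/.025,2),'mm',np.round(d*1000,1))
        p,T=q,U
E
python3 - <<'E'
from h import *
np.set_printoptions(precision=4,suppress=True)
P=np.load('top.npy'); c=cam('top')
k=np.zeros((420,560),bool); k[140:245,240:330]=1; q=P[k&(P[...,2]>.05)&(P[...,2]<.062)]; q=q[q[:,0]<.69]
lab=q[:,1]-np.tan(np.radians(23))*(q[:,0]-.62)
for m in (lab<.12,lab>.233):
    a=np.polyfit(q[m,0],q[m,1],1); print(np.degrees(np.arctan(a[0])),np.polyval(a,.6))
cr=lambda u,v,z: ray(c,230+u/5.6,140+v/5.6,z)
FL,FR=cr(242,550,.0),cr(520,460,.0); RL,RR=cr(175,265,.006),cr(410,190,.006)
fl,fr=cr(238,535,.056),cr(530,440,.056)
print('front bottom',FL,FR,'front walltop',fl,fr,'foot',RL,RR)
g=[.4585,-.048,.102]; L=np.array(g)-R.from_euler('z',-16.4,degrees=True).apply([-.133,0,.102])
t1=scoop_tool(L,-16.4,0,-.09); t0=scoop_tool(L,-16.4,0,-.0); print(L); plan(t1,t0)
E
```

```text
19.855797565457916 0.10430625508588208
19.786424585624566 0.23363768144117097
front bottom [0.5225 0.2071 0.    ] [0.5638 0.0901 0.    ] front walltop [0.5213 0.2068 0.056 ] [0.5626 0.0904 0.056 ] foot [0.6443 0.2394 0.006 ] [0.68  0.139 0.006]
[ 0.5861 -0.0856  0.    ]
turn total units [-0.0058 -0.1222 -0.0275] rows>=2.7 | slide units [-12.38 -23.54   8.07] mm [-309.6 -588.6  201.7]
turn total units [0. 0. 0.] rows>=0.0 | slide units [ 0.  -0.   3.6] mm [ 0. -0. 90.]
```

```bash
python3 -m inch '[{"slide":[0,0,0],"rotation":[-0.002,-0.0407,-0.009]},{"slide":[0,0,0],"rotation":[-0.002,-0.0407,-0.009]},{"slide":[0,0,0],"rotation":[-0.002,-0.0407,-0.009]},{"slide":[-0.5,-0.98,0.33],"rotation":[0,0,0]},{"slide":[-0.5,-0.98,0.33],"rotation":[0,0,0]},{"slide":[-0.5,-0.98,0.33],"rotation":[0,0,0]},{"slide":[-0.5,-0.98,0.33],"rotation":[0,0,0]},{"slide":[-0.5,-0.98,0.33],"rotation":[0,0,0]},{"slide":[-0.5,-0.98,0.33],"rotation":[0,0,0]},{"slide":[-0.5,-0.98,0.33],"rotation":[0,0,0]},{"slide":[-0.5,-0.98,0.33],"rotation":[0,0,0]},{"slide":[-0.5,-0.98,0.33],"rotation":[0,0,0]}]' 1
python3 -m inch '[{"slide":[-0.5,-0.98,0.33],"rotation":[0,0,0]},{"slide":[-0.5,-0.98,0.33],"rotation":[0,0,0]},{"slide":[-0.5,-0.98,0.33],"rotation":[0,0,0]},{"slide":[-0.5,-0.98,0.33],"rotation":[0,0,0]},{"slide":[-0.5,-0.98,0.33],"rotation":[0,0,0]},{"slide":[-0.5,-0.98,0.33],"rotation":[0,0,0]},{"slide":[-0.5,-0.98,0.33],"rotation":[0,0,0]},{"slide":[-0.5,-0.98,0.33],"rotation":[0,0,0]},{"slide":[-0.5,-0.98,0.33],"rotation":[0,0,0]},{"slide":[-0.5,-0.98,0.33],"rotation":[0,0,0]},{"slide":[-0.5,-0.98,0.33],"rotation":[0,0,0]},{"slide":[-0.5,-0.98,0.33],"rotation":[0,0,0]}]'
python3 - <<'E'
from h import *
L=[.5861,-.0856,0]
plan(scoop_tool(L,-16.4,0,-.09),scoop_tool(L,-16.4))
print(get_obs()['t'],get_obs()['q'])
E
```

```text
t: 1.4
tool_pos: [0.3107, 0.3783, 0.2252]
tool_rot: [0.396, 2.732, -0.074]
wrist_force: [0.5, 0.5, 0.4]
opening: 0.0877
grasp_force: 0.0
t: 2.6
tool_pos: [0.3962, 0.0466, 0.1892]
tool_rot: [0.396, 2.731, -0.073]
wrist_force: [0.7, 0.1, -0.1]
opening: 0.0885
grasp_force: 0.0
turn total units [ 0.0006  0.0002 -0.0006] rows>=0.0 | slide units [-1.9  -2.93  1.13] mm [-47.5 -73.2  28.3]
turn total units [0. 0. 0.] rows>=0.0 | slide units [ 0.  -0.   3.6] mm [ 0. -0. 90.]
2.6 [ 0.19552604 -0.47639582  2.43446337 -0.2307178   0.85156491 -0.96419162]
```

```bash
python3 - <<'E'
from h import *
P=np.load('top.npy').reshape(-1,3)
for z in (.05,.1,.14,.2,.25):
    q=P[(P[:,2]>z)&(P[:,0]>.3)&(P[:,0]<.6)&(P[:,1]<-.11)&(P[:,2]<.6)]; print(z,len(q),q[:,1].max() if len(q) else '',[round(q[(q[:,0]>a)&(q[:,0]<a+.05),1].max(initial=-9),3) for a in np.arange(.3,.6,.05)])
E
python3 -m inch '[{"slide":[-0.5,-0.75,0.3],"rotation":[0,0,0]},{"slide":[-0.5,-0.75,0.3],"rotation":[0,0,0]},{"slide":[-0.5,-0.73,0.3],"rotation":[0,0,0]},{"slide":[-0.4,-0.7,0.23],"rotation":[0,0,0]},{"slide":[0,0,0],"rotation":[0,0,0]},{"slide":[0,0,0],"rotation":[0,0,0]}]'
python3 - <<'E'
from h import *
c=cam('top','hov.png'); cv2.imwrite('pics/hov.png',cv2.resize(c['color'][150:330,280:520,::-1],None,fx=3,fy=3))
L=[.5861,-.0856,0]
plan(scoop_tool(L,-16.4))
E
```

```text
0.05 9533 -0.11245676839066468 [np.float64(-0.14), np.float64(-0.168), np.float64(-0.197), np.float64(-0.226), np.float64(-0.112), np.float64(-0.209)]
0.1 7637 -0.13962608007086538 [np.float64(-0.14), np.float64(-0.168), np.float64(-0.197), np.float64(-0.226), np.float64(-0.253), np.float64(-0.209)]
0.14 6220 -0.13962608007086538 [np.float64(-0.14), np.float64(-0.168), np.float64(-0.197), np.float64(-0.226), np.float64(-0.253), np.float64(-0.209)]
0.2 3823 -0.13962608007086538 [np.float64(-0.14), np.float64(-0.169), np.float64(-0.198), np.float64(-0.227), np.float64(-0.253), np.float64(-0.209)]
0.25 1324 -0.20916772902879002 [np.float64(-9.0), np.float64(-9.0), np.float64(-9.0), np.float64(-0.248), np.float64(-0.253), np.float64(-0.209)]
t: 3.2
tool_pos: [0.4275, -0.0382, 0.1804]
tool_rot: [0.399, 2.732, -0.074]
wrist_force: [0.1, 0.7, 0.2]
opening: 0.0882
grasp_force: 0.0
turn total units [ 0.0005 -0.0002 -0.0008] rows>=0.0 | slide units [-0.04 -0.05  3.6 ] mm [-1.  -1.2 90. ]
```

View pics/hov.png

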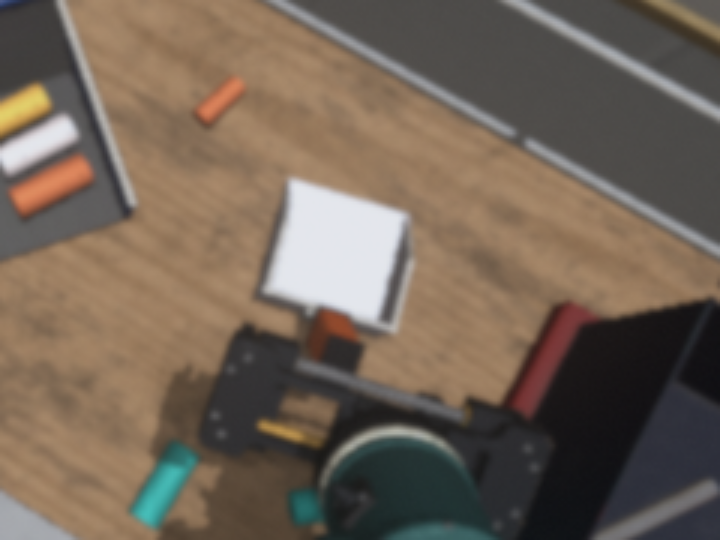

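The gripper is behind and above the handle, in line with it (handle at about (340,345) in the crop), and clear of the toolbox. Next I go down along the handle and grip.

```bash
python3 -m inch '[{"slide":[-0.04,-0.05,0.6],"rotation":[0,0,0]},{"slide":[0,0,0.6],"rotation":[0,0,0]},{"slide":[0,0,0.6],"rotation":[0,0,0]},{"slide":[0,0,0.6],"rotation":[0,0,0]},{"slide":[0,0,0.6],"rotation":[0,0,0]},{"slide":[0,0,0.6],"rotation":[0,0,0]},{"slide":[0,0,0],"rotation":[0,0,0]}]'
python3 -m inch '[{"slide":[0,0,0],"rotation":[0,0,0]},{"slide":[0,0,0],"rotation":[0,0,0]},{"slide":[0,0,0],"rotation":[0,0,0]},{"slide":[0,0,0],"rotation":[0,0,0]},{"slide":[0,0,0],"rotation":[0,0,0]},{"slide":[0,0,0],"rotation":[0,0,0]},{"slide":[0,0,0],"rotation":[0,0,0]}]' -1
```

```text
t: 3.95
tool_pos: [0.4595, -0.0475, 0.0956]
tool_rot: [0.394, 2.736, -0.073]
wrist_force: [0.0, -0.2, -0.7]
opening: 0.0883
grasp_force: 0.0
t: 4.65
tool_pos: [0.4608, -0.0489, 0.0977]
tool_rot: [0.396, 2.732, -0.074]
wrist_force: [-0.2, 0.2, -0.2]
opening: 0.0343
grasp_force: 0.0
```

```bash
python3 -m inch '[{"slide":[0,0,0],"rotation":[0,0,0]},{"slide":[0,0,0],"rotation":[0,0,0]},{"slide":[0,0,0],"rotation":[0,0,0]},{"slide":[-0.15,0,-0.37],"rotation":[0,0,0]},{"slide":[-0.3,0,-0.74],"rotation":[0,0,0]},{"slide":[-0.3,0,-0.74],"rotation":[0,0,0]},{"slide":[-0.15,0,-0.37],"rotation":[0,0,0]},{"slide":[0,0,0],"rotation":[0,0,0]},{"slide":[0,0,0],"rotation":[0,0,0]}]'
python3 - <<'E'
from h import *
np.set_printoptions(precision=4,suppress=True)
c=cam('top','lift.png'); cv2.imwrite('pics/lift.png',cv2.resize(c['color'][150:330,280:520,::-1],None,fx=3,fy=3))
F=np.array([.5425,.1485,0]); u=np.array([np.cos(np.radians(19.8)),np.sin(np.radians(19.8)),0])
a=F-.04*u+[0,0,.055]; b=F-.04*u+[0,0,.010]
plan(scoop_tool(a,19.8),scoop_tool(b,19.8))
E
```

```text
t: 5.55
tool_pos: [0.4604, -0.0489, 0.157]
tool_rot: [0.396, 2.733, -0.074]
wrist_force: [0.1, 0.7, -2.1]
opening: 0.0233
grasp_force: 29.9
turn total units [-0.0747 -0.0004 -0.1872] rows>=4.3 | slide units [ 1.05  6.31 -0.25] mm [ 26.1 157.7  -6.3]
turn total units [0. 0. 0.] rows>=0.0 | slide units [0.67 0.   1.67] mm [16.9  0.  41.7]
```

View pics/lift.png

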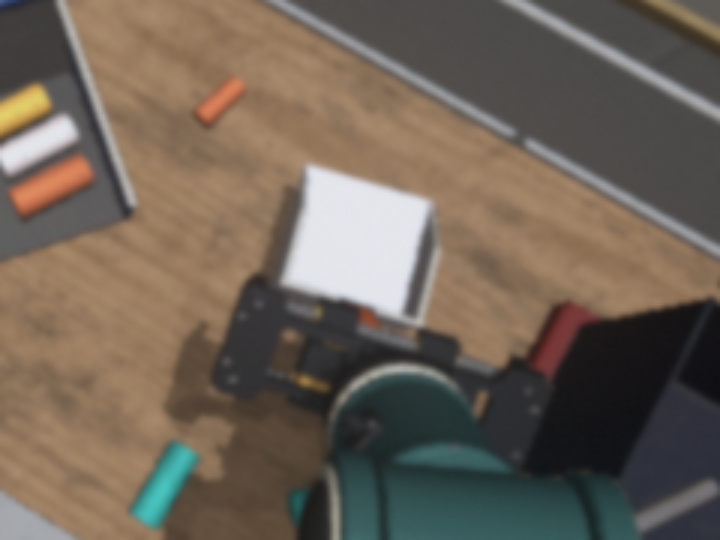

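The scoop is held and lifted level, with lip corners at about (305,165) and (437,203) in the crop. I'll check the lip against its nominal position while moving over to the tray.

```bash
python3 -m inch '[{"slide":[0.5,0,0],"rotation":[-0.015,0,-0.0374]},{"slide":[0.55,0,0],"rotation":[-0.015,0,-0.0374]},{"slide":[0,0,0],"rotation":[-0.015,0,-0.0374]},{"slide":[0,0,0],"rotation":[-0.015,0,-0.0374]},{"slide":[0,0,0],"rotation":[-0.0147,-0.0004,-0.0376]},{"slide":[0,0.9,-0.04],"rotation":[0,0,0]},{"slide":[0,0.9,-0.04],"rotation":[0,0,0]},{"slide":[0,0.9,-0.04],"rotation":[0,0,0]},{"slide":[0,0.9,-0.04],"rotation":[0,0,0]},{"slide":[0,0.9,-0.04],"rotation":[0,0,0]},{"slide":[0,0.9,-0.04],"rotation":[0,0,0]},{"slide":[0,0.9,-0.04],"rotation":[0,0,0]}]'
python3 - <<'E'
from h import *
np.set_printoptions(precision=4,suppress=True)
o=get_obs(); T=R.from_rotvec(o['tool_rot']); p=np.array(o['tool_pos'])
c=cam('top'); P=cloud(c); z=P[...,2]
F=np.array([.5425,.1485,0]); u=np.array([np.cos(np.radians(19.8)),np.sin(np.radians(19.8)),0]);w=np.array([-u[1],u[0],0])
a=F-.04*u+[0,0,.055]; b=F-.04*u+[0,0,.010]
plan(scoop_tool(a,19.8),scoop_tool(b,19.8))
hsv=cv2.cvtColor(c['color'],cv2.COLOR_RGB2HSV)
m=(hsv[...,1]<40)&(hsv[...,2]>150)&(z>.03)&(z<.08)&(abs(P[...,0]-.47)<.09)&(abs(P[...,1]-.12)<.1)
q=P[m]; # floor of pan
print('pan floor z mean',q[:,2].mean(), len(q)); A=np.c_[(q-a)@u,(q-a)@w]; pl=np.linalg.lstsq(np.c_[A,np.ones(len(q))],q[:,2],rcond=None)[0]
# nominal lip from measured tool pose
S=scoop_tool([0,0,0],0)[1]; Sc=T*S.inv(); lip=p-T.apply([0,0,.005])-Sc.apply([-.133,0,.102])
print('nominal lip',lip,'axes',Sc.as_euler('ZYX',degrees=True),'along/across/z',(lip-F)@u,(lip-F)@w)
print('seen lip ahead (98pct)',np.percentile((q-F)@u,[1,50,98,99.8]),'across',np.percentile((q-F)@w,[.5,2,98,99.5]),'slope',np.degrees(np.arctan(pl[:2])))
cv2.imwrite('pics/pre.png',cv2.resize(c['color'][120:300,200:440,::-1],None,fx=3,fy=3))
E
```

```text
t: 6.8
tool_pos: [0.386, 0.1054, 0.1531]
tool_rot: [-0.433, 2.729, 0.084]
wrist_force: [-0.4, 0.5, -1.7]
opening: 0.0239
grasp_force: 29.9
turn total units [-0.0029 -0.0008 -0.0091] rows>=0.2 | slide units [ 0.35 -0.59 -0.11] mm [  8.7 -14.7  -2.8]
turn total units [0. 0. 0.] rows>=0.0 | slide units [0.67 0.   1.67] mm [16.9  0.  41.7]
pan floor z mean 0.05644210959400046 1881
nominal lip [0.5105 0.1459 0.0554] axes [18.0214  0.1315  0.0096] along/across/z -0.030987476312362244 0.008440212201410025
seen lip ahead (98pct) [-0.1291 -0.081  -0.0335  0.0323] across [-0.0373 -0.0348  0.0584  0.0621] slope [0.0809 0.2892]
```

View pics/pre.png

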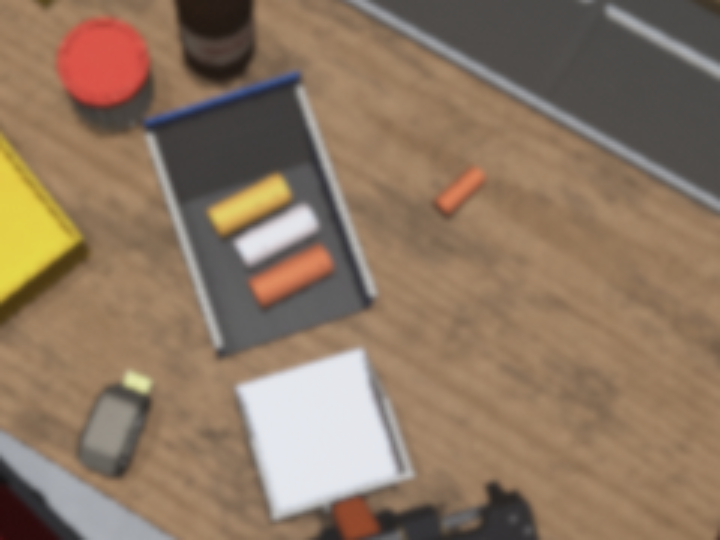

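The pan is level and lined up a little left of the tray's axis, with its lip at about (300,365) in the crop and the tray front at about (295,330). I'll correct, lower it and drive in.

```bash
python3 -m inch '[{"slide":[0.35,-0.6,-0.1],"rotation":[-0.003,-0.0008,-0.009]},{"slide":[0,0,0],"rotation":[0,0,0]},{"slide":[0.23,0,0.58],"rotation":[0,0,0]},{"slide":[0.23,0,0.58],"rotation":[0,0,0]},{"slide":[0.23,0,0.55],"rotation":[0,0,0]},{"slide":[0,0,0],"rotation":[0,0,0]},{"slide":[0,0,0],"rotation":[0,0,0]}]'
cat >> h.py <<'E'
F=np.array([.5425,.1485,0]); u=np.array([np.cos(np.radians(19.8)),np.sin(np.radians(19.8)),0]);w=np.array([-u[1],u[0],0])
def lipnow():
    o=get_obs(); T=R.from_rotvec(o['tool_rot']); p=np.array(o['tool_pos'])
    Sc=T*scoop_tool([0,0,0],0)[1].inv(); lip=p-T.apply([0,0,.005])-Sc.apply([-.133,0,.102])
    print('t',round(o['t'],2),'lip',lip.round(4),'yaw,-pitch,roll',Sc.as_euler('ZYX',degrees=True).round(2),'tray along,across mm',((lip-F)@u*1e3).round(1),((lip-F)@w*1e3).round(1),'F',o['wrist_force'].round(1)); return lip
E
python3 - <<'E'
from h import *
lipnow(); plan(scoop_tool(F-.01*u+[0,0,.008],19.8),scoop_tool(F+.05*u+[0,0,.008],19.8))
E
```

```text
t: 7.55
tool_pos: [0.3833, 0.0876, 0.107]
tool_rot: [-0.472, 2.72, 0.09]
wrist_force: [0.0, -0.5, -1.8]
opening: 0.024
grasp_force: 29.9
t 7.55 lip [0.5069 0.1317 0.0098] yaw,-pitch,roll [19.67 -0.06 -0.08] tray along,across mm -39.2 -3.8 F [ 0.  -0.5 -1.8]
turn total units [-0.0007  0.0003 -0.0005] rows>=0.0 | slide units [-1.06  0.13  0.5 ] mm [-26.6   3.4  12.5]
turn total units [0. 0. 0.] rows>=0.0 | slide units [-2.23  0.    0.9 ] mm [-55.6   0.   22.5]
```

```bash
python3 -m inch '[{"slide":[-0.35,0.07,0.15],"rotation":[0,0,0]},{"slide":[-0.35,0.07,0.15],"rotation":[0,0,0]},{"slide":[-0.36,0,0.2],"rotation":[0,0,0]},{"slide":[-0.4,0,0.16],"rotation":[0,0,0]},{"slide":[-0.4,0,0.16],"rotation":[0,0,0]},{"slide":[-0.4,0,0.16],"rotation":[0,0,0]},{"slide":[0,0,0],"rotation":[0,0,0]},{"slide":[0,0,0],"rotation":[0,0,0]}]'
python3 -c "
from h import *
lipnow()"
python3 -m inch '[{"slide":[0.015,0,0.037],"rotation":[0,0,0]},{"slide":[0,0,0],"rotation":[0,0,0]},{"slide":[0,0,0],"rotation":[0,0,0]}]'
python3 -c "
from h import *
lipnow()"
```

```text
t: 8.35
tool_pos: [0.4404, 0.1121, 0.106]
tool_rot: [-0.474, 2.719, 0.09]
wrist_force: [0.5, -0.6, -2.0]
opening: 0.0238
grasp_force: 29.9
t 8.35 lip [0.5641 0.1563 0.0089] yaw,-pitch,roll [19.76 -0.11 -0.1 ] tray along,across mm 23.0 0.0 F [ 0.5 -0.6 -2. ]
t: 8.65
tool_pos: [0.4401, 0.1118, 0.1051]
tool_rot: [-0.473, 2.718, 0.09]
wrist_force: [0.9, -0.4, -1.6]
opening: 0.0237
grasp_force: 29.9
t 8.65 lip [0.5638 0.156  0.0081] yaw,-pitch,roll [19.73 -0.15 -0.11] tray along,across mm 22.6 -0.2 F [ 0.9 -0.4 -1.6]
```

```bash
python3 -m inch '[{"slide":[0.015,0,0.037],"rotation":[0,0,0]},{"slide":[0,0,0],"rotation":[0,0,0]},{"slide":[0,0,0],"rotation":[0,0,0]}]'
python3 -m inch '[{"slide":[0.012,0,0.028],"rotation":[0,0,0]},{"slide":[0,0,0],"rotation":[0,0,0]},{"slide":[0,0,0],"rotation":[0,0,0]}]'
```

```text
t: 8.95
tool_pos: [0.4404, 0.1119, 0.1042]
tool_rot: [-0.473, 2.718, 0.09]
wrist_force: [-0.3, 0.4, -3.1]
opening: 0.0238
grasp_force: 29.9
t: 9.25
tool_pos: [0.4406, 0.112, 0.1036]
tool_rot: [-0.473, 2.717, 0.09]
wrist_force: [-0.5, -0.2, -1.6]
opening: 0.0236
grasp_force: 29.9
```

```bash
python3 -m inch '[{"slide":[0.012,0,0.028],"rotation":[0,0,0]},{"slide":[0,0,0],"rotation":[0,0,0]},{"slide":[0,0,0],"rotation":[0,0,0]}]'
python3 -m inch '[{"slide":[0.012,0,0.028],"rotation":[0,0,0]},{"slide":[0,0,0],"rotation":[0,0,0]},{"slide":[0,0,0],"rotation":[0,0,0]}]'
python3 -c "
from h import *
lipnow()"
```

```text
t: 9.55
tool_pos: [0.441, 0.112, 0.1032]
tool_rot: [-0.473, 2.717, 0.09]
wrist_force: [-0.3, 0.7, 1.8]
opening: 0.0237
grasp_force: 29.9
t: 9.85
tool_pos: [0.4412, 0.1121, 0.1028]
tool_rot: [-0.473, 2.716, 0.09]
wrist_force: [-2.1, -0.5, 5.0]
opening: 0.0241
grasp_force: 29.9
t 9.85 lip [0.5652 0.1563 0.006 ] yaw,-pitch,roll [19.73 -0.27 -0.13] tray along,across mm 24.0 -0.3 F [-2.1 -0.5  5. ]
```

```bash
python3 -m inch '[{"slide":[-0.37,0,0.15],"rotation":[0,0,0]},{"slide":[-0.37,0,0.15],"rotation":[0,0,0]},{"slide":[-0.37,0,0.15],"rotation":[0,0,0]},{"slide":[-0.37,0,0.15],"rotation":[0,0,0]},{"slide":[-0.37,0,0.15],"rotation":[0,0,0]},{"slide":[0,0,0],"rotation":[0,0,0]}]'
python3 - <<'E'
from h import *
lipnow(); c=cam('top'); cv2.imwrite('pics/in1.png',cv2.resize(c['color'][120:270,220:420,::-1],None,fx=4,fy=4))
E
```

```text
t: 10.45
tool_pos: [0.489, 0.1291, 0.1027]
tool_rot: [-0.473, 2.716, 0.09]
wrist_force: [2.1, 1.3, 3.3]
opening: 0.0234
grasp_force: 30.0
t 10.45 lip [0.613  0.1734 0.0059] yaw,-pitch,roll [19.74 -0.26 -0.14] tray along,across mm 74.7 -0.5 F [2.1 1.3 3.3]
```

View pics/in1.png

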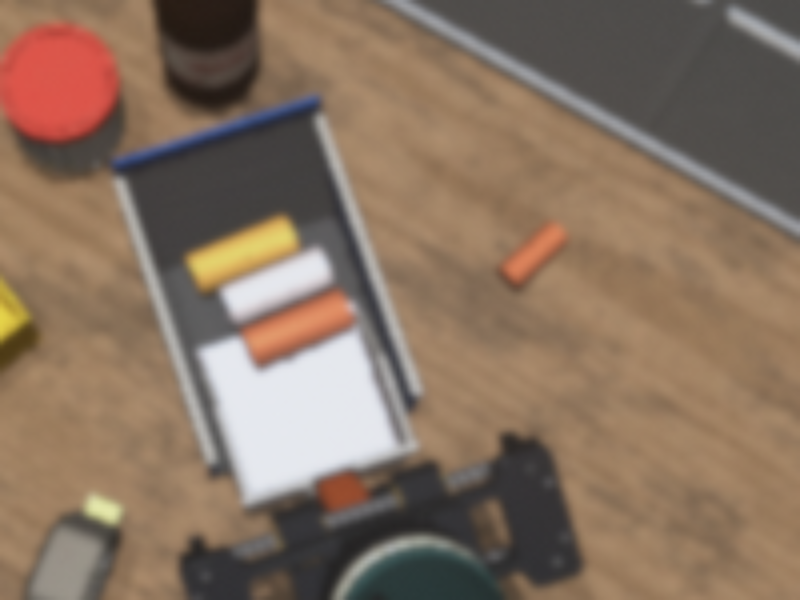

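The bars are bunched against the ramp foot, with copper at (300,328) starting to ride over the lip at about (285,340). I continue in.

```bash
python3 -m inch '[{"slide":[-0.26,0,0.105],"rotation":[0,0,0]},{"slide":[-0.26,0,0.105],"rotation":[0,0,0]},{"slide":[-0.26,0,0.105],"rotation":[0,0,0]},{"slide":[-0.26,0,0.105],"rotation":[0,0,0]},{"slide":[-0.26,0,0.105],"rotation":[0,0,0]},{"slide":[-0.26,0,0.105],"rotation":[0,0,0]},{"slide":[-0.18,0,0.073],"rotation":[0,0,0]},{"slide":[0,0,0],"rotation":[0,0,0]}]'
python3 - <<'E'
from h import *
lipnow(); c=cam('top'); cv2.imwrite('pics/in2.png',cv2.resize(c['color'][120:270,220:420,::-1],None,fx=4,fy=4))
E
```

```text
t: 11.3
tool_pos: [0.5321, 0.1447, 0.1031]
tool_rot: [-0.474, 2.717, 0.09]
wrist_force: [-3.4, -1.7, 8.4]
opening: 0.0236
grasp_force: 30.0
t 11.3 lip [0.6559 0.189  0.0062] yaw,-pitch,roll [19.75 -0.21 -0.12] tray along,across mm 120.4 -0.3 F [-3.4 -1.7  8.4]
```

View pics/in2.png

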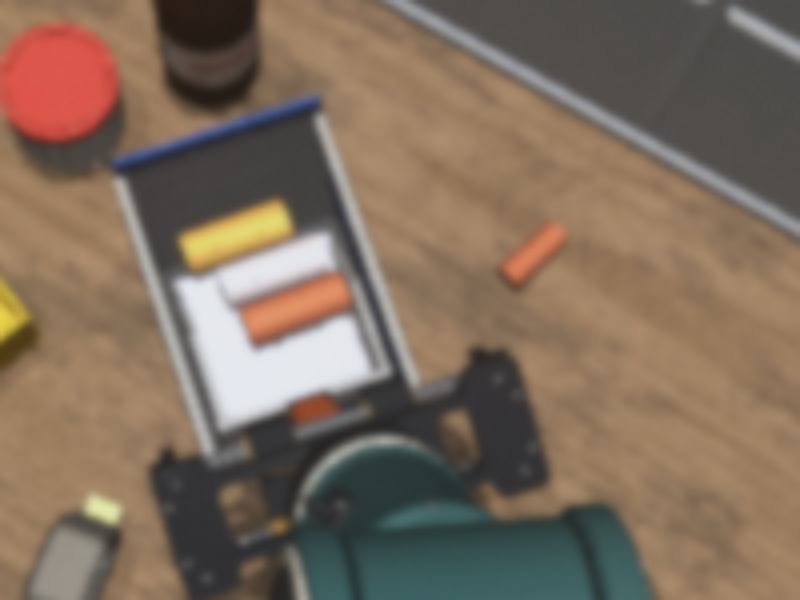

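Copper (298,308) and silver (278,270) are on the pan. Brass (237,235) is squeezed between the lip and the ramp. I'll go a few mm further, then pitch the nose up.

```bash
python3 -m inch '[{"slide":[-0.15,0,0.06],"rotation":[0,0,0]},{"slide":[-0.1,0,0.04],"rotation":[0,0,0]},{"slide":[0,0,0],"rotation":[0,0,0]}]'
python3 - <<'E'
from h import *
l=lipnow(); a=(l-F)@u
bb=F+(.027)*u+[0,0,.0065]   # heel of pan stays
def pt(p): 
    S=R.from_euler('ZYX',[19.8,-p,0],degrees=True); return scoop_tool(bb+S.apply([.098,0,0])+[0,0,.001],19.8,p)
plan(scoop_tool(l,19.8),pt(4),pt(8),pt(12),pt(16),start=None)
E
```

```text
t: 11.65
tool_pos: [0.5379, 0.1469, 0.1031]
tool_rot: [-0.474, 2.718, 0.09]
wrist_force: [-5.8, -2.6, 11.1]
opening: 0.0236
grasp_force: 30.0
t 11.65 lip [0.6617 0.1911 0.0062] yaw,-pitch,roll [19.75 -0.17 -0.11] tray along,across mm 126.6 -0.3 F [-5.8 -2.6 11.1]
turn total units [-0.0007  0.001  -0.    ] rows>=0.0 | slide units [-0.02 -0.01 -0.01] mm [-0.4 -0.3 -0.3]
turn total units [ 0.     -0.0222  0.    ] rows>=0.5 | slide units [ 0.32  0.01 -0.1 ] mm [ 8.   0.3 -2.5]
turn total units [ 0.     -0.0222  0.    ] rows>=0.5 | slide units [ 0.29  0.   -0.03] mm [ 7.1  0.  -0.7]
turn total units [ 0.     -0.0222 -0.    ] rows>=0.5 | slide units [ 0.29 -0.   -0.03] mm [ 7.1 -0.  -0.7]
turn total units [ 0.     -0.0222 -0.    ] rows>=0.5 | slide units [ 0.29  0.   -0.03] mm [ 7.1  0.  -0.7]
```

```bash
python3 -m inch '[{"slide":[0.16,0,-0.05],"rotation":[0,-0.011,0]},{"slide":[0.16,0,-0.04],"rotation":[0,-0.011,0]},{"slide":[0.145,0,-0.02],"rotation":[0,-0.011,0]},{"slide":[0.145,0,-0.02],"rotation":[0,-0.011,0]},{"slide":[0.145,0,-0.02],"rotation":[0,-0.011,0]},{"slide":[0.145,0,-0.02],"rotation":[0,-0.011,0]},{"slide":[0.145,0,-0.02],"rotation":[0,-0.011,0]},{"slide":[0.145,0,-0.02],"rotation":[0,-0.011,0]},{"slide":[0,0,0],"rotation":[0,0,0]},{"slide":[0,0,0],"rotation":[0,0,0]},{"slide":[0,0,0],"rotation":[0,0,0]}]'
python3 - <<'E'
from h import *
l=lipnow(); c=cam('top'); cv2.imwrite('pics/in3.png',cv2.resize(c['color'][120:270,220:420,::-1],None,fx=4,fy=4))
E
```

```text
t: 12.75
tool_pos: [0.5101, 0.138, 0.0924]
tool_rot: [-0.434, 2.45, 0.141]
wrist_force: [-0.2, -0.0, -3.4]
opening: 0.0236
grasp_force: 30.0
t 12.75 lip [0.6537 0.1899 0.0343] yaw,-pitch,roll [ 20.06 -15.76  -0.3 ] tray along,across mm 118.6 1.3 F [-0.2 -0.  -3.4]
```

View pics/in3.png

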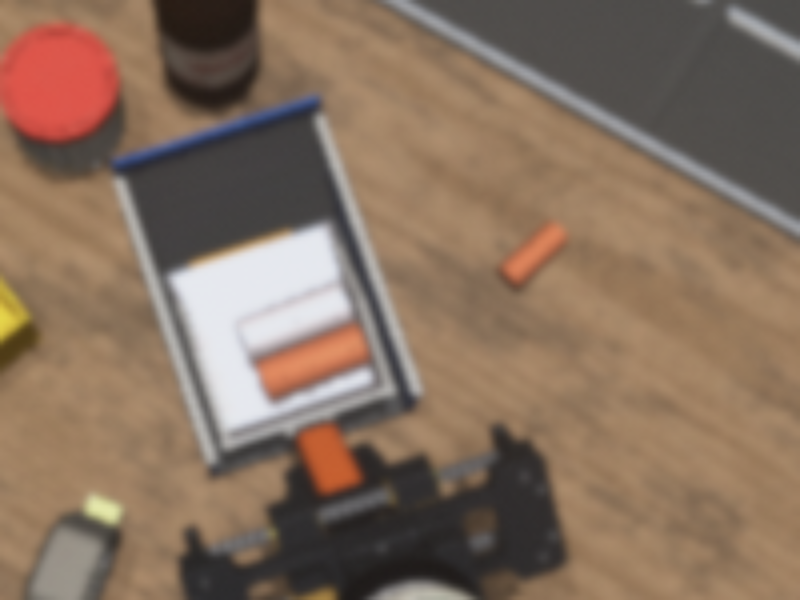

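Brass slipped under the lip and is barely visible at (240,250). Copper and silver lie at the back of the pan, and the force matches two bars. I'll dump these two first and then go back for brass.

```bash
cat >> h.py <<'E'
BC=np.array([.6104,.4171,0]); ub=np.array([np.cos(np.radians(40.3)),np.sin(np.radians(40.3)),0])
def curlip():
    o=get_obs(); T=R.from_rotvec(o['tool_rot']); p=np.array(o['tool_pos']); Sc=T*scoop_tool([0,0,0],0)[1].inv()
    return p-T.apply([0,0,.005])-Sc.apply([-.133,0,.102])
E
python3 - <<'E'
from h import *
l=lipnow()
plan(scoop_tool(l+[0,0,.10],20,16),scoop_tool(BC-.02*ub+[0,0,.13],40.3,16))
E
```

```text
t 12.8 lip [0.6539 0.1898 0.0345] yaw,-pitch,roll [ 20.02 -15.79  -0.28] tray along,across mm 118.8 1.2 F [ 0.1 -0.6 -3.6]
turn total units [-0.0014 -0.0012  0.0007] rows>=0.0 | slide units [-2.44 -0.02 -3.14] mm [-61.   -0.4 -78.5]
turn total units [-0.0694  0.     -0.0889] rows>=2.4 | slide units [-2.55  5.94  2.22] mm [-63.7 148.4  55.5]
```

```bash
python3 -m inch '[{"slide":[-0.15,0,-0.19],"rotation":[0,0,0]},{"slide":[-0.3,0,-0.39],"rotation":[0,0,0]},{"slide":[-0.3,0,-0.39],"rotation":[0,0,0]},{"slide":[-0.3,0,-0.39],"rotation":[0,0,0]},{"slide":[-0.3,0,-0.39],"rotation":[0,0,0]},{"slide":[-0.3,0,-0.39],"rotation":[0,0,0]},{"slide":[-0.3,0,-0.39],"rotation":[0,0,0]},{"slide":[-0.3,0,-0.39],"rotation":[0,0,0]},{"slide":[-0.19,0,-0.22],"rotation":[0,0,0]},{"slide":[0,0,0],"rotation":[0,0,0]}]'
python3 -m inch '[{"slide":[0,0,0],"rotation":[-0.0139,0,-0.0178]},{"slide":[0,0,0],"rotation":[-0.0139,0,-0.0178]},{"slide":[0,0,0],"rotation":[-0.0139,0,-0.0178]},{"slide":[0,0,0],"rotation":[-0.0139,0,-0.0178]},{"slide":[0,0,0],"rotation":[-0.0138,0,-0.0177]},{"slide":[-0.15,0.35,0.13],"rotation":[0,0,0]},{"slide":[-0.3,0.7,0.26],"rotation":[0,0,0]},{"slide":[-0.3,0.7,0.26],"rotation":[0,0,0]},{"slide":[-0.3,0.7,0.26],"rotation":[0,0,0]},{"slide":[-0.3,0.7,0.26],"rotation":[0,0,0]},{"slide":[-0.3,0.7,0.26],"rotation":[0,0,0]},{"slide":[-0.3,0.7,0.26],"rotation":[0,0,0]}]'
python3 - <<'E'
from h import *
l=lipnow(); D=BC-.02*ub
plan(scoop_tool(D+[0,0,.13],40.3,16),scoop_tool(D+[0,0,.105],40.3,6),scoop_tool(D+[0,0,.075],40.3,-4),scoop_tool(D+[0,0,.07],40.3,-14),scoop_tool(D+[0,0,.07],40.3,-34))
E
```

```text
t: 13.8
tool_pos: [0.5114, 0.1381, 0.1939]
tool_rot: [-0.429, 2.447, 0.141]
wrist_force: [1.1, 1.1, -3.6]
opening: 0.0239
grasp_force: 30.0
t: 15.0
tool_pos: [0.4844, 0.2931, 0.1996]
tool_rot: [-0.831, 2.401, 0.239]
wrist_force: [0.2, -0.5, -4.9]
opening: 0.0237
grasp_force: 30.0
t 15.0 lip [0.6037 0.3842 0.1352] yaw,-pitch,roll [ 38.11 -13.38  -1.15] tray along,across mm 137.4 201.0 F [ 0.2 -0.5 -4.9]
turn total units [-0.0132 -0.0147 -0.0072] rows>=0.4 | slide units [0.19 0.52 0.47] mm [ 4.8 13.1 11.7]
turn total units [-0.      0.0556  0.    ] rows>=1.2 | slide units [-0.45  0.    0.21] mm [-11.2   0.    5.2]
turn total units [-0.      0.0556 -0.    ] rows>=1.2 | slide units [-0.55 -0.    0.47] mm [-13.6  -0.   11.6]
turn total units [0.     0.0556 0.    ] rows>=1.2 | slide units [-0.89 -0.   -0.48] mm [-22.2  -0.  -11.9]
turn total units [ 0.      0.1111 -0.    ] rows>=2.4 | slide units [-1.7  0.  -1.5] mm [-42.5   0.  -37.5]
```

```bash
python3 -m inch '[{"slide":[0.19,0.52,0.47],"rotation":[-0.013,-0.0147,-0.007]},{"slide":[0,0,0],"rotation":[0,0,0]},{"slide":[-0.22,0,0.1],"rotation":[0,0.028,0]},{"slide":[-0.23,0,0.11],"rotation":[0,0.0276,0]},{"slide":[-0.18,0,0.16],"rotation":[0,0.0185,0]},{"slide":[-0.18,0,0.16],"rotation":[0,0.0185,0]},{"slide":[-0.18,0,0.15],"rotation":[0,0.0185,0]},{"slide":[0,0,0],"rotation":[0,0,0]},{"slide":[-0.3,0,-0.16],"rotation":[0,0.0185,0]},{"slide":[-0.3,0,-0.16],"rotation":[0,0.0185,0]},{"slide":[-0.29,0,-0.16],"rotation":[0,0.0185,0]},{"slide":[0,0,0],"rotation":[0,0,0]}]'
python3 -m inch '[{"slide":[-0.34,0,-0.3],"rotation":[0,0.0222,0]},{"slide":[-0.34,0,-0.3],"rotation":[0,0.0222,0]},{"slide":[-0.34,0,-0.3],"rotation":[0,0.0222,0]},{"slide":[-0.34,0,-0.3],"rotation":[0,0.0222,0]},{"slide":[-0.34,0,-0.3],"rotation":[0,0.0222,0]},{"slide":[0,0,0],"rotation":[0,0,0]},{"slide":[0,0,0],"rotation":[0,0,0]},{"slide":[0,0,0],"rotation":[0,0,0]}]'
cat >> h.py <<'E'
def bars():
    for cn in('top','scene'):
        c=cam(cn); P=cloud(c); hsv=cv2.cvtColor(c['color'],cv2.COLOR_RGB2HSV)
        for n,(lo,hi,s0,s1,v0) in dict(brass=(18,32,80,255,110),silver=(0,180,0,45,130),copper=(3,16,90,200,110)).items():
            k=(hsv[...,0]>=lo)&(hsv[...,0]<=hi)&(hsv[...,1]>=s0)&(hsv[...,1]<=s1)&(hsv[...,2]>v0)&(P[...,2]>.004)&(P[...,2]<.09)&(P[...,0]>.3)&(P[...,0]<.8)&(P[...,1]<.6)&(P[...,1]>-.2)
            no,lab,st,ce=cv2.connectedComponentsWithStats(k.astype(np.uint8))
            for i in range(1,no):
                if st[i,4]>40: q=np.median(P[lab==i],0); print(cn,n,st[i,4],ce[i].round(),q.round(3),'bin xy',((q-BC)@ub).round(3),((q-BC)@[-ub[1],ub[0],0]).round(3),'tray',((q-F)@u).round(3),((q-F)@w).round(3))
E
python3 - <<'E'
from h import *
lipnow(); bars()
E
```

```text
t: 16.2
tool_pos: [0.5187, 0.3358, 0.2046]
tool_rot: [-1.03, 2.821, 0.073]
wrist_force: [-0.0, 0.0, -1.8]
opening: 0.0239
grasp_force: 30.0
t: 17.0
tool_pos: [0.5479, 0.3616, 0.2404]
tool_rot: [1.011, -2.768, 0.104]
wrist_force: [0.0, -0.6, -1.9]
opening: 0.024
grasp_force: 30.0
t 17.0 lip [0.5899 0.397  0.0866] yaw,-pitch,roll [40.14 33.76 -0.  ] tray along,across mm 128.8 217.7 F [ 0.  -0.6 -1.9]
top brass 297 [281. 186.] [0.644 0.191 0.028] bin xy -0.121 -0.194 tray 0.11 0.006
top brass 98 [218. 193.] [0.621 0.337 0.052] bin xy -0.044 -0.067 tray 0.137 0.151
top silver 238 [312. 184.] [0.642 0.12  0.057] bin xy -0.168 -0.247 tray 0.084 -0.061
top silver 197 [261. 200.] [0.6   0.233 0.057] bin xy -0.127 -0.133 tray 0.083 0.06
top silver 68 [117. 181.] [0.652 0.589 0.006] bin xy 0.143 0.104 tray 0.252 0.377
top copper 118 [235. 135.] [0.755 0.301 0.069] bin xy 0.035 -0.182 tray 0.251 0.071
top copper 136 [353. 183.] [0.658 0.019 0.014] bin xy -0.222 -0.334 tray 0.064 -0.161
scene brass 2012 [197. 206.] [0.577 0.4   0.033] bin xy -0.037 0.009 tray 0.117 0.225
scene brass 295 [280. 222.] [0.64  0.189 0.025] bin xy -0.125 -0.193 tray 0.105 0.005
scene silver 42 [301. 189.] [0.757 0.198 0.064] bin xy -0.03 -0.262 tray 0.218 -0.026
scene silver 1506 [380. 213.] [ 0.754 -0.01   0.058] bin xy -0.167 -0.418 tray 0.145 -0.221
scene silver 226 [256. 203.] [0.703 0.286 0.054] bin xy -0.014 -0.16 tray 0.198 0.075
scene silver 136 [208. 195.] [0.666 0.438 0.027] bin xy 0.056 -0.02 tray 0.214 0.231
scene silver 164 [305. 217.] [0.661 0.13  0.057] bin xy -0.147 -0.251 tray 0.105 -0.057
scene silver 341 [202. 241.] [0.457 0.271 0.036] bin xy -0.212 -0.012 tray -0.039 0.144
scene copper 246 [263. 182.] [0.739 0.305 0.069] bin xy 0.025 -0.168 tray 0.238 0.081
scene copper 123 [206. 201.] [0.631 0.416 0.028] bin xy 0.014 -0.014 tray 0.173 0.222
scene copper 82 [345. 242.] [0.651 0.023 0.016] bin xy -0.224 -0.327 tray 0.06 -0.155
```

Silver and copper are in the bin, and brass lies in the tray at 107 mm along. I'm going back for brass, and this time I'll keep the lip forward while pitching up.

```bash
python3 - <<'E'
from h import *
l=curlip()
plan(scoop_tool(l+[0,0,.04],40.1,0),scoop_tool(F-.04*u+[0,0,.11],19.8),scoop_tool(F-.04*u+[0,0,.012],19.8))
E
```

```text
turn total units [ 1.000e-04 -1.876e-01  3.000e-04] rows>=4.0 | slide units [ 3.07  0.   -0.53] mm [ 76.9   0.1 -13.3]
turn total units [0.0422 0.     0.1046] rows>=2.4 | slide units [ 6.81 -6.9  -2.02] mm [ 170.3 -172.4  -50.5]
turn total units [0. 0. 0.] rows>=0.0 | slide units [1.47 0.   3.63] mm [36.7  0.  90.9]
```

```bash
python3 -m inch '[{"slide":[0.6,0,-0.3],"rotation":[0,-0.0375,0]},{"slide":[0.6,0,-0.1],"rotation":[0,-0.0375,0]},{"slide":[0.6,0,-0.1],"rotation":[0,-0.0375,0]},{"slide":[0.6,0,-0.1],"rotation":[0,-0.0375,0]},{"slide":[0.6,0,-0.1],"rotation":[0,-0.0375,0]},{"slide":[0,0,0],"rotation":[0.0141,0,0.0349]},{"slide":[0,0,0],"rotation":[0.0141,0,0.0349]},{"slide":[0,0,0],"rotation":[0.0141,0,0.0349]},{"slide":[0.85,-0.86,-0.25],"rotation":[0,0,0]},{"slide":[0.85,-0.86,-0.25],"rotation":[0,0,0]},{"slide":[0.85,-0.86,-0.25],"rotation":[0,0,0]},{"slide":[0.85,-0.86,-0.25],"rotation":[0,0,0]}]'
python3 -m inch '[{"slide":[0.85,-0.86,-0.25],"rotation":[0,0,0]},{"slide":[0.85,-0.86,-0.25],"rotation":[0,0,0]},{"slide":[0.85,-0.86,-0.25],"rotation":[0,0,0]},{"slide":[0,0,0],"rotation":[0,0,0]},{"slide":[0,0,0],"rotation":[0,0,0]}]'
python3 - <<'E'
from h import *
lipnow()
plan(scoop_tool(F-.03*u+[0,0,.10],19.8),scoop_tool(F-.03*u+[0,0,.009],19.8))
E
```

```text
t: 18.3
tool_pos: [0.437, 0.2031, 0.2466]
tool_rot: [-0.477, 2.722, 0.092]
wrist_force: [-0.4, -0.7, -2.8]
opening: 0.0237
grasp_force: 30.0
t: 18.8
tool_pos: [0.398, 0.1206, 0.2407]
tool_rot: [-0.473, 2.721, 0.092]
wrist_force: [0.9, -0.2, -1.8]
opening: 0.0237
grasp_force: 30.0
t 18.8 lip [0.5215 0.1648 0.1434] yaw,-pitch,roll [ 1.972e+01 -3.000e-02 -1.000e-02] tray along,across mm -14.3 22.5 F [ 0.9 -0.2 -1.8]
turn total units [-0.0002  0.0001 -0.0004] rows>=0.0 | slide units [ 1.23 -0.91  1.37] mm [ 30.8 -22.7  34.3]
turn total units [0. 0. 0.] rows>=0.0 | slide units [1.36 0.   3.37] mm [34.1  0.  84.4]
```

Shift back and sideways, then lower in front of the tray.

```bash
python3 -m inch '[{"slide":[0.61,-0.45,0.68],"rotation":[0,0,0]},{"slide":[0.62,-0.45,0.69],"rotation":[0,0,0]},{"slide":[0.27,0,0.67],"rotation":[0,0,0]},{"slide":[0.27,0,0.67],"rotation":[0,0,0]},{"slide":[0.27,0,0.67],"rotation":[0,0,0]},{"slide":[0.27,0,0.67],"rotation":[0,0,0]},{"slide":[0.27,0,0.67],"rotation":[0,0,0]},{"slide":[0,0,0],"rotation":[0,0,0]},{"slide":[0,0,0],"rotation":[0,0,0]}]'
python3 - <<'E'
from h import *
lipnow()
plan(scoop_tool(F+.04*u+[0,0,.0085],19.8),scoop_tool(F+.04*u+[0,0,.0058],19.8))
E
```

```text
t: 19.7
tool_pos: [0.3914, 0.0954, 0.1072]
tool_rot: [-0.478, 2.722, 0.093]
wrist_force: [0.6, -0.5, -1.5]
opening: 0.0236
grasp_force: 30.0
t 19.7 lip [0.5145 0.14   0.0097] yaw,-pitch,roll [1.991e+01 1.000e-01 1.000e-02] tray along,across mm -29.2 1.5 F [ 0.6 -0.5 -1.5]
turn total units [ 0.0003 -0.0006  0.0006] rows>=0.0 | slide units [-2.54 -0.05  1.09] mm [-63.5  -1.2  27.1]
turn total units [0. 0. 0.] rows>=0.0 | slide units [0.04 0.   0.1 ] mm [1.  0.  2.5]
```

```bash
python3 -m inch '[{"slide":[-0.42,-0.01,0.18],"rotation":[0,0,0]},{"slide":[-0.42,-0.01,0.18],"rotation":[0,0,0]},{"slide":[-0.42,-0.01,0.18],"rotation":[0,0,0]},{"slide":[-0.42,-0.01,0.18],"rotation":[0,0,0]},{"slide":[-0.43,-0.01,0.18],"rotation":[0,0,0]},{"slide":[-0.43,0,0.18],"rotation":[0,0,0]},{"slide":[0,0,0],"rotation":[0,0,0]},{"slide":[0.02,0,0.05],"rotation":[0,0,0]},{"slide":[0.02,0,0.05],"rotation":[0,0,0]},{"slide":[0,0,0],"rotation":[0,0,0]},{"slide":[0,0,0],"rotation":[0,0,0]}]'
python3 - <<'E'
from h import *
lipnow()
E
```

```text
t: 20.8
tool_pos: [0.4564, 0.1169, 0.103]
tool_rot: [-0.476, 2.722, 0.092]
wrist_force: [0.6, 0.5, -1.4]
opening: 0.0238
grasp_force: 30.0
t 20.8 lip [0.5796 0.1613 0.0055] yaw,-pitch,roll [19.84  0.07 -0.  ] tray along,across mm 39.2 -0.5 F [ 0.6  0.5 -1.4]
```

```bash
python3 -m inch '[{"slide":[0.015,0,0.035],"rotation":[0,0,0]},{"slide":[-0.37,0,0.15],"rotation":[0,0,0]},{"slide":[-0.37,0,0.15],"rotation":[0,0,0]},{"slide":[-0.37,0,0.15],"rotation":[0,0,0]},{"slide":[-0.37,0,0.15],"rotation":[0,0,0]},{"slide":[-0.37,0,0.15],"rotation":[0,0,0]},{"slide":[-0.37,0,0.15],"rotation":[0,0,0]},{"slide":[-0.37,0,0.15],"rotation":[0,0,0]},{"slide":[0,0,0],"rotation":[0,0,0]}]'
python3 - <<'E'
from h import *
lipnow();bars()
E
```

```text
t: 21.7
tool_pos: [0.5246, 0.1413, 0.1028]
tool_rot: [-0.476, 2.719, 0.092]
wrist_force: [0.6, -0.4, 3.6]
opening: 0.024
grasp_force: 30.0
t 21.7 lip [0.648  0.1858 0.0056] yaw,-pitch,roll [19.86 -0.06 -0.03] tray along,across mm 111.9 -0.6 F [ 0.6 -0.4  3.6]
top brass 946 [181. 201.] [0.592 0.425 0.055] bin xy -0.009 0.018 tray 0.14 0.243
top brass 274 [280. 182.] [0.653 0.194 0.028] bin xy -0.112 -0.198 tray 0.119 0.005
top brass 86 [158. 192.] [0.625 0.485 0.006] bin xy 0.055 0.043 tray 0.192 0.289
top brass 58 [197. 195.] [0.622 0.392 0.005] bin xy -0.007 -0.027 tray 0.158 0.202
top silver 751 [131. 162.] [0.701 0.56  0.006] bin xy 0.162 0.051 tray 0.288 0.334
top silver 215 [312. 183.] [0.644 0.12  0.057] bin xy -0.166 -0.249 tray 0.086 -0.061
top silver 276 [177. 174.] [0.666 0.44  0.027] bin xy 0.057 -0.019 tray 0.215 0.232
top silver 188 [262. 202.] [0.597 0.233 0.057] bin xy -0.129 -0.132 tray 0.08 0.061
top silver 1614 [290. 205.] [0.6   0.169 0.008] bin xy -0.169 -0.183 tray 0.061 -0.001
top silver 207 [236. 262.] [0.46  0.285 0.061] bin xy -0.2 -0.004 tray -0.031 0.156
to
[... 420 characters left out ...]
09
scene silver 1510 [380. 214.] [ 0.753 -0.011  0.058] bin xy -0.169 -0.419 tray 0.143 -0.222
scene silver 109 [204. 195.] [0.66  0.446 0.027] bin xy 0.056 -0.01 tray 0.211 0.24
scene silver 1191 [278. 234.] [0.56  0.143 0.035] bin xy -0.216 -0.177 tray 0.014 -0.011
scene silver 57 [247. 222.] [0.55  0.217 0.057] bin xy -0.175 -0.114 tray 0.03 0.062
scene silver 544 [199. 238.] [0.451 0.273 0.046] bin xy -0.214 -0.007 tray -0.044 0.148
scene copper 84 [204. 200.] [0.63  0.42  0.028] bin xy 0.017 -0.011 tray 0.174 0.226
scene copper 107 [269. 228.] [0.518 0.137 0.077] bin xy -0.252 -0.154 tray -0.027 -0.003
scene copper 82 [345. 242.] [0.651 0.024 0.016] bin xy -0.223 -0.326 tray 0.06 -0.154
```

```bash
python3 -m inch '[{"slide":[-0.18,0,0.075],"rotation":[0,0,0]},{"slide":[-0.18,0,0.075],"rotation":[0,0,0]},{"slide":[-0.19,0,0.075],"rotation":[0,0,0]},{"slide":[0,0,0],"rotation":[0,0,0]}]'
python3 - <<'E'
from h import *
l=lipnow();bars_=0
c=cam('top');P=cloud(c)
hsv=cv2.cvtColor(c['color'],cv2.COLOR_RGB2HSV); k=(hsv[...,0]>=18)&(hsv[...,0]<=32)&(hsv[...,1]>80)&(hsv[...,2]>110)&(abs(P[...,0]-.66)<.05)&(abs(P[...,1]-.19)<.06)&(P[...,2]>.01)
q=np.median(P[k],0); print(k.sum(),q,(q-F)@u)
def pt(p): 
    h=.098*np.sin(np.radians(p))+.0015
    return scoop_tool(l+u*(.75*h-.001)+[0,0,h],19.8,p)
plan(scoop_tool(l,19.8),pt(4),pt(8),pt(12),pt(16))
E
```

```text
t: 22.2
tool_pos: [0.5371, 0.1459, 0.1029]
tool_rot: [-0.476, 2.72, 0.092]
wrist_force: [-1.6, -0.6, 5.6]
opening: 0.0237
grasp_force: 30.0
t 22.2 lip [0.6605 0.1904 0.0056] yaw,-pitch,roll [19.85 -0.02 -0.02] tray along,across mm 125.2 -0.5 F [-1.6 -0.6  5.6]
266 [0.65560748 0.19420295 0.03100515] 0.12190197180525314
turn total units [-0.      0.0002  0.0003] rows>=0.0 | slide units [-0.  0. -0.] mm [-0.1  0.1 -0. ]
turn total units [ 0.     -0.0222  0.    ] rows>=0.5 | slide units [ 0.06 -0.    0.02] mm [ 1.6 -0.   0.4]
turn total units [ 0.     -0.0222  0.    ] rows>=0.5 | slide units [0.08 0.   0.09] mm [2.1 0.  2.3]
turn total units [ 0.     -0.0222 -0.    ] rows>=0.5 | slide units [ 0.08 -0.    0.11] mm [ 2.  -0.   2.8]
turn total units [ 0.     -0.0222 -0.    ] rows>=0.5 | slide units [0.08 0.   0.14] mm [1.9 0.  3.4]
```

```bash
python3 -m inch '[{"slide":[-0.1,0,0.04],"rotation":[0,0,0]},{"slide":[0.06,0,0.02],"rotation":[0,-0.0222,0]},{"slide":[0.08,0,0.09],"rotation":[0,-0.0222,0]},{"slide":[0.08,0,0.11],"rotation":[0,-0.0222,0]},{"slide":[0.08,0,0.14],"rotation":[0,-0.0222,0]},{"slide":[0,0,0],"rotation":[0,0,0]},{"slide":[0,0,0],"rotation":[0,0,0]},{"slide":[0,0,0],"rotation":[0,0,0]}]'
cat >> h.py <<'E'
def brass():
    for n in('top','scene'):
        c=cam(n);P=cloud(c)
        hsv=cv2.cvtColor(c['color'],cv2.COLOR_RGB2HSV); k=(hsv[...,0]>=18)&(hsv[...,0]<=32)&(hsv[...,1]>80)&(hsv[...,2]>100)&(abs(P[...,0]-.62)<.12)&(abs(P[...,1]-.18)<.12)&(P[...,2]>.01)
        q=np.median(P[k],0); print(n,k.sum(),q.round(4),'along',((q-F)@u).round(4))
E
python3 - <<'E'
from h import *
lipnow(); brass()
E
```

```text
t: 23.05
tool_pos: [0.5361, 0.149, 0.0928]
tool_rot: [-0.438, 2.477, 0.15]
wrist_force: [1.1, -0.2, -1.5]
opening: 0.0237
grasp_force: 30.0
t 23.05 lip [0.6778 0.2013 0.0306] yaw,-pitch,roll [ 20.06 -14.23   0.29] tray along,across mm 145.1 3.8 F [ 1.1 -0.2 -1.5]
top 237 [0.592  0.1738 0.035 ] along 0.0552
scene 3 [0.5126 0.0975 0.1825] along -0.0454
```

Brass has rolled to the back of the pan. I lift it and carry it to the bin.

```bash
python3 -m inch '[{"slide":[-0.15,0,-0.19],"rotation":[0,0,0]},{"slide":[-0.3,0,-0.39],"rotation":[0,0,0]},{"slide":[-0.3,0,-0.39],"rotation":[0,0,0]},{"slide":[-0.3,0,-0.39],"rotation":[0,0,0]},{"slide":[-0.3,0,-0.39],"rotation":[0,0,0]},{"slide":[-0.3,0,-0.39],"rotation":[0,0,0]},{"slide":[-0.3,0,-0.39],"rotation":[0,0,0]},{"slide":[-0.3,0,-0.39],"rotation":[0,0,0]},{"slide":[-0.19,0,-0.22],"rotation":[0,0,0]},{"slide":[0,0,0],"rotation":[0,0,0]}]'
python3 - <<'E'
from h import *
lipnow(); brass(); plan(scoop_tool(BC-.02*ub+[0,0,.13],40.3,16))
E
```

```text
t: 24.15
tool_pos: [0.5404, 0.1496, 0.1948]
tool_rot: [-0.436, 2.472, 0.149]
wrist_force: [0.4, -0.3, -2.2]
opening: 0.0238
grasp_force: 30.0
t 24.15 lip [0.6825 0.2018 0.1334] yaw,-pitch,roll [ 20.03 -14.51   0.24] tray along,across mm 149.8 2.7 F [ 0.4 -0.3 -2.2]
top 303 [0.5966 0.1757 0.1371] along 0.0601
scene 9 [0.5096 0.1689 0.2045] along -0.0241
turn total units [-0.0666 -0.0089 -0.0904] rows>=2.4 | slide units [-1.59  6.32  1.51] mm [-39.7 158.1  37.7]
```

```bash
python3 -m inch '[{"slide":[0,0,0],"rotation":[-0.0167,-0.0022,-0.0226]},{"slide":[0,0,0],"rotation":[-0.0167,-0.0022,-0.0226]},{"slide":[0,0,0],"rotation":[-0.0167,-0.0022,-0.0226]},{"slide":[0,0,0],"rotation":[-0.0167,-0.0022,-0.0226]},{"slide":[-0.1,0.4,0.1],"rotation":[0,0,0]},{"slide":[-0.22,0.85,0.2],"rotation":[0,0,0]},{"slide":[-0.22,0.85,0.2],"rotation":[0,0,0]},{"slide":[-0.22,0.85,0.2],"rotation":[0,0,0]},{"slide":[-0.22,0.85,0.2],"rotation":[0,0,0]},{"slide":[-0.22,0.85,0.2],"rotation":[0,0,0]},{"slide":[-0.22,0.85,0.2],"rotation":[0,0,0]},{"slide":[-0.17,0.7,0.2],"rotation":[0,0,0]}]'
python3 - <<'E'
from h import *
l=lipnow(); D=BC-.02*ub
plan(scoop_tool(D+[0,0,.13],40.3,16))
E
```

```text
t: 25.45
tool_pos: [0.4826, 0.3268, 0.1965]
tool_rot: [-0.815, 2.404, 0.244]
wrist_force: [-0.1, 0.8, -2.7]
opening: 0.0237
grasp_force: 30.0
t 25.45 lip [0.6028 0.4171 0.1326] yaw,-pitch,roll [ 37.4  -13.58  -0.76] tray along,across mm 147.7 232.3 F [-0.1  0.8 -2.7]
turn total units [-0.0136 -0.0136 -0.0112] rows>=0.5 | slide units [ 0.76 -0.55 -0.13] mm [ 18.9 -13.8  -3.4]
```

```bash
python3 -m inch '[{"slide":[0.4,-0.3,-0.06],"rotation":[-0.0068,-0.0068,-0.0056]},{"slide":[0.36,-0.25,-0.06],"rotation":[-0.0068,-0.0068,-0.0056]},{"slide":[-0.22,0,0.1],"rotation":[0,0.028,0]},{"slide":[-0.23,0,0.11],"rotation":[0,0.0276,0]},{"slide":[-0.18,0,0.16],"rotation":[0,0.0185,0]},{"slide":[-0.18,0,0.16],"rotation":[0,0.0185,0]},{"slide":[-0.18,0,0.15],"rotation":[0,0.0185,0]},{"slide":[0,0,0],"rotation":[0,0,0]},{"slide":[-0.3,0,-0.16],"rotation":[0,0.0185,0]},{"slide":[-0.3,0,-0.16],"rotation":[0,0.0185,0]},{"slide":[-0.29,0,-0.16],"rotation":[0,0.0185,0]},{"slide":[0,0,0],"rotation":[0,0,0]}]'
python3 -m inch '[{"slide":[-0.34,0,-0.3],"rotation":[0,0.0222,0]},{"slide":[-0.34,0,-0.3],"rotation":[0,0.0222,0]},{"slide":[-0.34,0,-0.3],"rotation":[0,0.0222,0]},{"slide":[-0.34,0,-0.3],"rotation":[0,0.0222,0]},{"slide":[-0.34,0,-0.3],"rotation":[0,0.0222,0]},{"slide":[0,0,0],"rotation":[0,0,0]},{"slide":[0,0,0],"rotation":[0,0,0]},{"slide":[0,0,0],"rotation":[0,0,0]}]'
python3 - <<'E'
from h import *
l=lipnow()
G=np.array([.575,-.04,0])
plan(scoop_tool(l+[0,0,.04],40.3,0),scoop_tool(G+[0,0,.11],-5),scoop_tool(G+[0,0,.006],-5))
E
```

```text
t: 26.65
tool_pos: [0.5167, 0.3367, 0.2042]
tool_rot: [-1.035, 2.821, 0.075]
wrist_force: [0.4, 0.3, -2.5]
opening: 0.0237
grasp_force: 30.0
t: 27.45
tool_pos: [0.5464, 0.362, 0.2404]
tool_rot: [1.014, -2.766, 0.105]
wrist_force: [0.3, -0.7, -1.1]
opening: 0.0237
grasp_force: 30.0
t 27.45 lip [0.5881 0.3974 0.0865] yaw,-pitch,roll [4.027e+01 3.383e+01 1.000e-02] tray along,across mm 127.2 218.7 F [ 0.3 -0.7 -1.1]
turn total units [ 0.     -0.188  -0.0002] rows>=4.0 | slide units [ 3.08 -0.   -0.53] mm [ 77.   -0.  -13.3]
turn total units [ 0.0943 -0.      0.2333] rows>=5.3 | slide units [  0.76 -13.75   0.41] mm [  19.  -343.7   10.1]
turn total units [0. 0. 0.] rows>=0.0 | slide units [1.56 0.   3.86] mm [39.   0.  96.4]
```

```bash
python3 -m inch '[{"slide":[0.6,0,-0.3],"rotation":[0,-0.0376,0]},{"slide":[0.6,0,-0.1],"rotation":[0,-0.0376,0]},{"slide":[0.6,0,-0.1],"rotation":[0,-0.0376,0]},{"slide":[0.6,0,-0.1],"rotation":[0,-0.0376,0]},{"slide":[0.6,0,-0.1],"rotation":[0,-0.0376,0]},{"slide":[0,0,0],"rotation":[0.0157,0,0.0389]},{"slide":[0,0,0],"rotation":[0.0157,0,0.0389]},{"slide":[0,0,0],"rotation":[0.0157,0,0.0389]},{"slide":[0,0,0],"rotation":[0.0157,0,0.0389]},{"slide":[0,0,0],"rotation":[0.0157,0,0.0389]},{"slide":[0,0,0],"rotation":[0.0157,0,0.0389]},{"slide":[0,0,0],"rotation":[0,0,0]}]'
python3 -m inch '[{"slide":[0.06,-1,0.03],"rotation":[0,0,0]},{"slide":[0.06,-1,0.03],"rotation":[0,0,0]},{"slide":[0.06,-1,0.03],"rotation":[0,0,0]},{"slide":[0.06,-1,0.03],"rotation":[0,0,0]},{"slide":[0.06,-1,0.03],"rotation":[0,0,0]},{"slide":[0.06,-1,0.03],"rotation":[0,0,0]},{"slide":[0.06,-1,0.03],"rotation":[0,0,0]},{"slide":[0.06,-1,0.03],"rotation":[0,0,0]},{"slide":[0.06,-1,0.03],"rotation":[0,0,0]},{"slide":[0.06,-1,0.03],"rotation":[0,0,0]},{"slide":[0.06,-1,0.03],"rotation":[0,0,0]},{"slide":[0.06,-1,0.03],"rotation":[0,0,0]}]'
python3 - <<'E'
from h import *
l=lipnow()
G=np.array([.575,-.04,0])
plan(scoop_tool(G+[0,0,.11],-5),scoop_tool(G+[0,0,.006],-5))
bars()
E
```

```text
t: 28.65
tool_pos: [0.4901, 0.3155, 0.2557]
tool_rot: [0.12, 2.756, -0.023]
wrist_force: [0.8, -0.5, -2.5]
opening: 0.0237
grasp_force: 30.0
t: 29.85
tool_pos: [0.4504, 0.0167, 0.2406]
tool_rot: [0.116, 2.754, -0.024]
wrist_force: [-0.4, 0.2, -1.7]
opening: 0.0239
grasp_force: 30.0
t 29.85 lip [0.5812 0.0056 0.1434] yaw,-pitch,roll [-4.83 -0.08 -0.05] tray along,across mm -12.0 -147.6 F [-0.4  0.2 -1.7]
turn total units [0.0001 0.0005 0.001 ] rows>=0.0 | slide units [ 0.58 -1.82  1.2 ] mm [ 14.4 -45.6  30. ]
turn total units [0. 0. 0.] rows>=0.0 | slide units [1.56 0.   3.86] mm [39.   0.  96.4]
top brass 888 [181. 200.] [0.594 0.427 0.056] bin xy -0.007 0.018 tray 0.142 0.244
top brass 335 [170. 185.] [0.637 0.449 0.044] bin xy 0.041 0.007 tray 0.19 0.251
top brass 54 [207. 204.] [0.599 0.368 0.005] bin xy -0.041 -0.03 tray 0.127 0.187
top silver 741 [131. 162.] [0.702 0.561 0.006] bin xy 0.163 0.05 tray 0.29 0.334
top silver 217 [312. 184.] [0.643 0.12  0.057] bin xy -0.167 -0.248 tray 0.085 -0.061
top silver 181 [178. 172.] [0.672 0.436 0.027] bin xy 0.06 -0.025 tray 0.22 0.227
to
[... 500 characters left out ...]
.234
scene silver 1454 [381. 214.] [ 0.751 -0.014  0.059] bin xy -0.171 -0.42 tray 0.141 -0.223
scene silver 247 [256. 204.] [0.682 0.264 0.054] bin xy -0.044 -0.163 tray 0.171 0.061
scene silver 46 [216. 194.] [0.677 0.424 0.026] bin xy 0.055 -0.038 tray 0.219 0.213
scene silver 78 [300. 227.] [0.605 0.108 0.057] bin xy -0.204 -0.232 tray 0.045 -0.059
scene silver 551 [199. 238.] [0.451 0.273 0.046] bin xy -0.215 -0.007 tray -0.044 0.148
scene copper 248 [263. 182.] [0.738 0.305 0.07 ] bin xy 0.025 -0.168 tray 0.237 0.081
scene copper 123 [205. 200.] [0.634 0.422 0.029] bin xy 0.021 -0.011 tray 0.179 0.227
scene copper 82 [345. 242.] [0.651 0.023 0.016] bin xy -0.224 -0.327 tray 0.06 -0.155
```

All three bars are in the bin. Now I put the scoop down.

```bash
python3 -m inch '[{"slide":[0.29,-0.91,0.6],"rotation":[0,0,0.0005]},{"slide":[0.29,-0.91,0.6],"rotation":[0,0.0005,0.0005]},{"slide":[0.3,0,0.75],"rotation":[0,0,0]},{"slide":[0.3,0,0.75],"rotation":[0,0,0]},{"slide":[0.3,0,0.75],"rotation":[0,0,0]},{"slide":[0.3,0,0.75],"rotation":[0,0,0]},{"slide":[0.3,0,0.72],"rotation":[0,0,0]},{"slide":[0,0,0],"rotation":[0,0,0]},{"slide":[0,0,0],"rotation":[0,0,0]}]'
python3 - <<'E'
from h import *
l=lipnow()
plan(scoop_tool(np.r_[l[:2],.001],-5))
E
```

```text
t: 30.85
tool_pos: [0.4451, -0.0267, 0.1074]
tool_rot: [0.124, 2.757, -0.022]
wrist_force: [0.7, -0.7, -2.3]
opening: 0.0237
grasp_force: 30.0
t 30.85 lip [ 0.5756 -0.0383  0.0098] yaw,-pitch,roll [-5.12  0.11  0.06] tray along,across mm -32.2 -187.0 F [ 0.7 -0.7 -2.3]
turn total units [ 0.     -0.0006 -0.0008] rows>=0.0 | slide units [ 0.14 -0.01  0.33] mm [ 3.6 -0.2  8.3]
```

```bash
python3 -m inch '[{"slide":[0.04,0,0.1],"rotation":[0,-0.0006,0]},{"slide":[0.04,0,0.1],"rotation":[0,0,0]},{"slide":[0.04,0,0.1],"rotation":[0,0,0]},{"slide":[0,0,0],"rotation":[0,0,0]},{"slide":[0,0,0],"rotation":[0,0,0]}]'
python3 -m inch '[{"slide":[0.01,0,0.025],"rotation":[0,0,0]},{"slide":[0.01,0,0.025],"rotation":[0,0,0]},{"slide":[0,0,0],"rotation":[0,0,0]},{"slide":[0,0,0],"rotation":[0,0,0]}]'
python3 -c "
from h import *
lipnow()"
```

```text
t: 31.35
tool_pos: [0.4457, -0.0272, 0.0996]
tool_rot: [0.125, 2.754, -0.023]
wrist_force: [-0.6, 0.3, -1.3]
opening: 0.0239
grasp_force: 30.0
t: 31.75
tool_pos: [0.4456, -0.0272, 0.0981]
tool_rot: [0.126, 2.755, -0.023]
wrist_force: [-0.1, -0.3, -2.2]
opening: 0.0236
grasp_force: 30.0
t 31.75 lip [ 0.5763 -0.039   0.0008] yaw,-pitch,roll [-5.21 -0.02  0.06] tray along,across mm -31.7 -187.9 F [-0.1 -0.3 -2.2]
```

```bash
python3 -m inch '[{"slide":[0.012,0,0.028],"rotation":[0,0,0]},{"slide":[0.006,0,0.014],"rotation":[0,0,0]},{"slide":[0,0,0],"rotation":[0,0,0]},{"slide":[0,0,0],"rotation":[0,0,0]}]'
python3 -m inch '[{"slide":[0,0,0],"rotation":[0,0,0]},{"slide":[0,0,0],"rotation":[0,0,0]},{"slide":[0,0,0],"rotation":[0,0,0]},{"slide":[0,0,0],"rotation":[0,0,0]},{"slide":[0,0,0],"rotation":[0,0,0]},{"slide":[0,0,0],"rotation":[0,0,0]},{"slide":[0,0,0],"rotation":[0,0,0]},{"slide":[0,0,0],"rotation":[0,0,0]}]' 1
```

```text
t: 32.15
tool_pos: [0.4456, -0.0272, 0.097]
tool_rot: [0.126, 2.755, -0.023]
wrist_force: [0.2, 0.6, -2.5]
opening: 0.0238
grasp_force: 30.0
t: 32.95
tool_pos: [0.4456, -0.0272, 0.097]
tool_rot: [0.126, 2.755, -0.023]
wrist_force: [-0.0, -0.3, -0.1]
opening: 0.086
grasp_force: 0.0
```

Released. I retract along the handle and check.

```bash
python3 -m inch '[{"slide":[0,0,-0.4],"rotation":[0,0,0]},{"slide":[0,0,-0.8],"rotation":[0,0,0]},{"slide":[0,0,-0.8],"rotation":[0,0,0]},{"slide":[0,0,-0.8],"rotation":[0,0,0]},{"slide":[0,0,-0.8],"rotation":[0,0,0]},{"slide":[0,0,-0.8],"rotation":[0,0,0]},{"slide":[0,0,0],"rotation":[0,0,0]},{"slide":[0,0,0],"rotation":[0,0,0]},{"slide":[0,0,0],"rotation":[0,0,0]}]'
python3 - <<'E'
from h import *
c=cam('top');P=cloud(c);z=P[...,2];hsv=cv2.cvtColor(c['color'],cv2.COLOR_RGB2HSV)
m=(hsv[...,1]<40)&(hsv[...,2]>180)&(abs(P[...,0]-.535)<.05)&(abs(P[...,1]+.04)<.05)
q=P[m]; pl=np.linalg.lstsq(np.c_[q[:,:2]-q[:,:2].mean(0),np.ones(len(q))],q[:,2],rcond=None)[0]; print(len(q),q.mean(0),'slope rad, z',pl,np.percentile(z[m],[5,50,95]))
P0=np.load('top.npy')
for n,(u_,v_) in dict(tin=(235,140),bottle=(269,98),tape=(237,262)).items(): print(n,P0[v_,u_],P[v_,u_])
bars()
E
```

```text
t: 33.85
tool_pos: [0.404, -0.0235, 0.1979]
tool_rot: [0.126, 2.756, -0.023]
wrist_force: [0.7, 0.3, -1.3]
opening: 0.0883
grasp_force: 0.0
1409 [ 0.5313035  -0.03717801  0.00093176] slope rad, z [0.00011831 0.00344574 0.00093176] [-0.00236126  0.00077569  0.00401115]
tin [0.73974341 0.29970052 0.06905718] [0.7401814  0.29986558 0.06785765]
bottle [0.78702192 0.21722298 0.19218689] [0.78868529 0.21742856 0.18869237]
tape [0.45995827 0.28279257 0.06257604] [0.46011047 0.28304534 0.06045357]
top brass 943 [182. 199.] [0.602 0.416 0.055] bin xy -0.008 0.005 tray 0.146 0.231
top brass 326 [174. 185.] [0.639 0.443 0.042] bin xy 0.038 0.001 tray 0.19 0.244
top silver 733 [131. 163.] [0.7   0.561 0.006] bin xy 0.162 0.052 tray 0.288 0.335
top silver 210 [312. 184.] [0.643 0.12  0.057] bin xy -0.167 -0.248 tray 0.085 -0.061
top silver 205 [177. 173.] [0.671 0.439 0.027] bin xy 0.06 -0.023 tray 0.22 0.229
top silver 176 [262. 201.] [0.599 0.233 0.057] bin xy -0.127 -0.133 tray 0.082 0.06
top silver 277 [378. 248.] [ 0.493 -0.019  0.048] bin xy -0.371 -0.257 tray -0.103 -0.141
top silver 202 [
[... 578 characters left out ...]
12
scene silver 178 [254. 209.] [0.628 0.247 0.056] bin xy -0.097 -0.142 tray 0.114 0.063
scene silver 149 [303. 220.] [0.646 0.124 0.056] bin xy -0.163 -0.247 tray 0.089 -0.058
scene silver 556 [199. 238.] [0.451 0.273 0.045] bin xy -0.214 -0.007 tray -0.043 0.148
scene silver 74 [260. 243.] [0.559 0.192 0.006] bin xy -0.185 -0.138 tray 0.03 0.036
scene silver 253 [315. 279.] [0.478 0.004 0.022] bin xy -0.369 -0.229 tray -0.11 -0.114
scene copper 90 [204. 200.] [0.632 0.423 0.029] bin xy 0.02 -0.01 tray 0.177 0.228
scene copper 83 [345. 242.] [0.651 0.023 0.015] bin xy -0.224 -0.327 tray 0.059 -0.155
scene copper 148 [320. 271.] [ 0.438 -0.033  0.075] bin xy -0.422 -0.232 tray -0.159 -0.135
```

The scoop is flat on the bench, the bars are in the bin, the bystanders have not moved, and the gripper is clear.

```bash
python3 -c "
from workcell import *
print(close_job())"
```

```text
the job is handed in; nothing more can be done
None
```

I handed the job in at about 34 s: the camera check just before showed all three offcuts in the bin (moved in two scoop loads), the scoop released flat on the bench, and the bottle, tin and tape measure unmoved; the judge's verdict was not shown.

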